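# Load the bean-size reference rail past its spring catch

## Robot

A 6-joint arm with a two-finger parallel gripper is mounted at the origin on the work surface. World frame = base frame: x ahead of the robot, y to its left, z up, the work surface at z = 0. Lengths are in m, angles in rad, forces in N, time in s.
With the tool pointing down it reaches from about 0.25 to 0.775 m from the base axis. Payload 4 kg.
Tool frame: the origin (TCP) lies between the finger pads; the fingertips stand 11 mm ahead of it and the grasp point (between the pads) lies 8 mm behind it; z points along the fingers, y is the direction in which the jaws open and shut (so a half turn about z gives the same grasp; the last joint's range is limited). The gripper opens to 94 mm and grips with 3 to 60 N. Pads are 16 mm wide; open, the fingers measure 119 mm over their backs; the gripper's body (75 mm by 177 mm) begins 78 mm behind the grasp point.
Start: joints at [-1.356, 0.087, 1.371, -0, 1.684, -0.103], TCP at [0.172, -0.522, 0.217] pointing down, gripper open.
Joint ranges: [-3.1, 3.1], [-0.76, 2.03], [0.27, 2.55], [-1.08, 4.22], [0.17, 2.65], [-2.57, 2.57]. Speed limits (rad/s): [2.79, 2.79, 3.14, 3.14, 3.14, 3.14].

## Interface

Orientations are given as [roll, pitch, yaw] about the fixed x, y, z axes, in that order (R = Rz(yaw) Ry(pitch) Rx(roll)).
In Python, from bench import get_obs, cams, ticket gives the robot as it stands. The module is installed in compiled form; this text tells all that it offers.
- The arm moves only by the shell command python3 -m crank 'ROWS'. ROWS is JSON, a list of rows, each an object of numbers: "tx", "ty", "tz": the shift along the tool's x, y, z in cm; "twist": the turn about the tool's z in degrees; "grip": the opening, from 0 (shut) to 1 (fully open). In form: [{"tx": .., "ty": .., "tz": .., "twist": .., "grip": ..}, ...]. A call has 1 to 12 rows; each row shifts and turns the commanded pose from where the row before left it, along the tool's axes as they then stand; what a row does not reach is not made up. A row lasts 1/8 s, in which the tool goes at most 62.5 mm and 10.7 degrees, less where a joint would pass 70% of its speed; a pose out of reach is approached as far as the arm can. A call is refused whole if a number of a shift passes 6.25 or a number of a turn 10.7, either way. A call with a gripper value outside its range is refused whole. The fingers move at their own pace and stop on an object; the grip force is fixed at half the most. Time passes only in rows, so rows that do not move let the fingers close. It gives the time, the measured TCP pose, the force and the opening at its end, in the units of the state.
- get_obs(): the state, without advancing time (a new reading comes with each control period).
- cams.snapshot(name): name is "scene" or "top" or "wrist"; returns a dict with "frame" (384x512x3 uint8, red, green, blue), "intrinsics" (3x3 intrinsics, pixels), "R" (3x3) and "t" (3): a world point X has camera coordinates R X + t; the wrist camera has in their place "hand_eye" (4x4, takes a point from camera to tool coordinates, whose origin is the TCP and whose axes are the flange's). Camera axes: x right, y down, z forward; pixel columns grow to the right and rows downward; lengths in m; the calibration is good to about 2 mm. A picture is of the moment at which its call begins: read the wrist's pose just before it. There is no depth.
- ticket.close_job(): hands the job in, once; it reports no verdict.
Trained networks look in a picture, given as the dict that the camera call returned (one of the last four; its "shot" number tells which), for a name from the list of things; names that differ only in an ending like _2 or _b are one class to them, and where a whole thing is asked for, a point or a joint stands for the part that bears it (a point fixed in the world has none). Each returns a list of dicts, best first, with "conf" (0 to 1); they miss things now and then, are a little off and sometimes report something else, mostly with a low value. They report only what shows in the picture. A call takes as long as a camera call. They do not tell look-alikes from the thing itself.
- cams.outline_of(picture, query): "region" (384x512 bool, what is visible of it) and "centre" ([column, row] in pixels, amid what is visible of it).
The state is a dict: "time": time; "joint_positions": joint angles; "qvel": joint speeds; "joint_torque": joint torques, N m; "tool_pos": TCP position; "ee_rot": TCP orientation; "wrist_force": force on the tool from outside, world axes, zero at the start; "wrist_torque": the same for the moment, N m; "width": finger opening in m.
Only numpy, scipy, OpenCV 4.12 (cv2) and the standard library are available. Lean on these libraries where they do the work, as an engineer would, in place of code of your own. Each camera call takes 0.05 s, during which the arm holds its last target.

## Task

The reference rail already holds the large bean cassette; slide the medium one and then the small one in after it from the open apron, without knocking the rail, so that from the closed end they stand large, medium, small. Press the row home against the rubber pad, gently (over 15 N on the pad would crack their clear lids), until the spring catch snaps up behind the small cassette, then let go. Leave the basket, the tin and the marker where they are.

Things in the scene. Friction and masses are not known exactly. Their poses are not given: they have to be found in the camera images.
- rail: Aluminium channel rail fixed to the bench, 300 mm long, 73 mm wide. Origin at bench level on its centre line, under the catch's tip; x along the rail to its closed end (the way cassettes are pushed), z up. Flat floor 8 mm above the bench. Set cassettes down on it gently and do not ram it: a knock of 50 N, in any direction, from whatever touches it, is too hard.
- rail_apron (a point): Middle of the open apron, on the rail's floor, 63 mm before the catch's tip (rail x = -63 mm). The apron has no walls or lips; it runs from x = -86 to -42 mm. Set a cassette's foot down flat here, in line, then slide it in. Axes as the rail's.
- rail_mouth (a point): On the rail's floor at x = -26 mm, where the channel proper begins: 63 mm between walls, two lips 48 mm apart overhang the floor by 7.5 mm clear height, lip tops 19.5 mm above the bench. From x = -42 mm up to here the walls flare in (72 to 63 mm) and the lips have lead-in ramps (clear height 10.5 to 7.5 mm), nothing there above 24 mm over the bench.
- rail_catch (a point): On the rail's floor under the raised catch's tip (x = 0): the rear face of the last cassette stands here when the row is home. Axes as the rail's.
- pad: Rubber pad at the closed end, about 8 N per mm, 5 mm of give; origin on the rail's floor under its face (rail x = 172.8 mm when free). End wall behind it 34 mm above the bench. The three cassettes are 1.2 mm longer than the space from catch to free pad: about 11 N on the pad lets the catch rise, and the pad then holds the row against it. Over 15 N on the pad would crack the lids.
- catch (a joint): Spring catch: steel leaf 26 mm long, 22 mm wide in the rail's floor, hinged at rail_mouth, rising toward the closed end, tip 4 mm above the floor. 0 rad = up; about 0.15 = pressed flush by a cassette passing over it (about 2 N at the tip). It springs up once the cassette's rear edge has passed.
- large_center (a point): Centre of the large cassette, half-way up: off-white plastic, clear lid over coffee beans, 76 mm long, 44 mm high in all; foot 60 mm wide, 6 mm thick, as long as the body; body above it 44 mm wide. x along its length. It starts in the rail under the lips, anywhere beyond the catch, and slides easily (plastic on aluminium). About 0.16 kg.
- medium_center (a point): Centre of the medium cassette, half-way up (22 mm above its underside): section as the large one (foot 60 x 6 mm, body 44 mm wide, 44 mm high in all), 58 mm long, x along its length, either end first. Starts on the bench, about 0.12 kg. Hold the body's flat sides high: fingertips less than 14 mm above its underside would strike the rail's lips.
- small_center (a point): Centre of the small cassette, half-way up (22 mm above its underside): section as the large one (foot 60 x 6 mm, body 44 mm wide, 44 mm high in all), 40 mm long, x along its length, either end first. Starts on the bench, about 0.09 kg. Hold it high, as the medium one.
- basket: Bystander: shallow round bamboo basket, 230 mm across, 38 mm high, on the bench right of the rail. Origin at the centre of its underside.
- tin: Bystander: plain steel sample tin, 68 mm across, 70 mm high, left on the bench. Origin at the centre of its underside.
- marker: Bystander: yellow marker pen, 142 mm long, 13 mm thick, lying on the bench beyond the rail. Origin on the bench below its middle.
Mind the look-alikes: they are no part of the job. Leave any green or turquoise look-alike of the part that bears medium_center alone.

How it is judged:
On the way, in this order (a step that is already met when the one before it is completed fails the run):
1. the medium cassette stands in the rail, wholly past the catch (x of medium_center in the frame of rail between 0.029 and 0.0725 m and y of medium_center in the frame of rail between -0.004 and 0.004 m and z of medium_center in the frame of rail between 0.026 and 0.034 m), for 0.2 s.
2. the small cassette is in behind it and the catch has snapped up (x of small_center in the frame of rail between 0.017 and 0.0235 m and y of small_center in the frame of rail between -0.004 and 0.004 m and z of small_center in the frame of rail between 0.026 and 0.034 m and value of joint catch below 0.03 rad), for 0.2 s.
At the end, for the whole second after the job is handed in: In the rail, from the closed end: large, medium, small, flat under the lips and touching one another (each within about 3 mm of its place in the row: centres at x about 136, 69 and 20 mm in the rail's frame), at rest and let go, with the catch up (below 0.03 rad) behind the small one (all of step 2 and x of medium_center in the frame of rail between 0.066 and 0.0725 m and y of medium_center in the frame of rail between -0.004 and 0.004 m and z of medium_center in the frame of rail between 0.026 and 0.034 m and x of large_center in the frame of rail between 0.133 and 0.1395 m and y of large_center in the frame of rail between -0.004 and 0.004 m and z of large_center in the frame of rail between 0.026 and 0.034 m and linear speed of each of small, medium, large below 0.02 m/s).
It fails at once if the row is pressed on the pad with more than 15 N (contact force between pad and anything else above 15 N).
It fails at once if the rail is struck or pressed with more than 50 N (contact force between rail and anything else above 50 N).
It fails at once if the basket is shifted by more than 15 mm (distance of basket from where it was at the start of the episode above 0.015 m).
It fails at once if the tin is shifted by more than 15 mm (distance of tin from where it was at the start of the episode above 0.015 m).
It fails at once if the marker is shifted by more than 15 mm (distance of marker from where it was at the start of the episode above 0.015 m).
It also fails if it takes over 72 s, if anything falls off the work surface, if the arm or the gripper's body presses on something with over 40 N, if the wrist force passes 120 N, or if a joint passes its speed limit or range.

## Working session

There is one attempt and no reset: what is moved stays moved. The work goes in short steps, Python scripts to look and compute and a shell command to move; the robot and the scene stay as the last step left them, time stands still between calls to the robot, and variables do not carry over. Pictures are saved under pics/ and viewed, and the job is handed in when it is done.

```bash
mkdir -p pics; python3 - <<'E'
from bench import get_obs, cams
import cv2
print(get_obs())
for n in ("scene","top"):
    p=cams.snapshot(n); cv2.imwrite(f"pics/{n}0.png",cv2.resize(p["frame"][:,:,::-1],(800,600),interpolation=cv2.INTER_CUBIC))
    print(n,p["intrinsics"],p["R"],p["t"])
    for q in ("rail","large_center","medium_center","small_center","tin","marker","basket","catch"):
        for d in cams.outline_of(p,q): print(q,round(d["conf"],2),d["centre"],d["region"].sum())
E
```

```text
{'time': 0.0, 'joint_positions': array([-1.35613749e+00,  8.79317909e-02,  1.37225950e+00, -3.29826739e-05,
        1.68358874e+00, -1.03101524e-01]), 'qvel': array([ 0.00015239,  0.00105426, -0.00024625,  0.00049702, -0.00147039,
       -0.0001692 ]), 'joint_torque': array([-2.38946843e-03, -3.40181994e+01, -3.02430797e+01,  7.15910783e-02,
        3.29022040e-02, -1.56548085e-04]), 'tool_pos': array([ 0.17171271, -0.52195081,  0.21531418]), 'ee_rot': array([-3.13941352e+00, -1.92515425e-04,  3.17756476e-01]), 'wrist_force': array([ 0.2059788 , -0.24599605, -0.39651064]), 'wrist_torque': array([0.00569087, 0.03055869, 0.00679294]), 'width': 0.09396524036361374}
scene [[492.36354754   0.         254.02040931]
 [  0.         492.36354754 189.97201359]
 [  0.           0.           1.        ]] [[-0.36505717  0.93098299 -0.00198681]
 [ 0.64323501  0.25068144 -0.7234691 ]
 [-0.67303937 -0.26538556 -0.6903539 ]] [ 0.22172248 -0.31029842  1.7505301 ]
rail 0.9 [257.6, 209.3] 1916
rail 0.53 [258.7, 270.3] 266
large_center 0.91 [245.2, 198.0] 602
large_center 0.66 [208.7, 186.8] 68
medium_ce
[... 281 characters left out ...]
9.7, 219.3] 70
top [[370.13569863   0.         255.62989599]
 [  0.         370.13569863 193.31200419]
 [  0.           0.           1.        ]] [[-0.02902507 -0.99954831  0.00779263]
 [-0.99438385  0.02807958 -0.10204063]
 [ 0.10177572 -0.0107106  -0.99474971]] [0.0054959  0.55572231 0.93438229]
rail 0.94 [260.8, 195.4] 2377
large_center 0.83 [267.7, 186.1] 563
medium_center 0.71 [235.4, 255.2] 555
medium_center 0.58 [286.1, 277.2] 578
medium_center 0.57 [283.5, 228.2] 506
small_center 0.83 [191.7, 240.0] 385
small_center 0.56 [281.0, 231.0] 494
tin 0.7 [281.7, 232.8] 530
tin 0.67 [111.5, 229.2] 802
tin 0.25 [255.2, 184.5] 2565
marker 0.76 [220.7, 121.0] 247
basket 0.94 [394.4, 148.7] 5694
```

View pics/scene0.png

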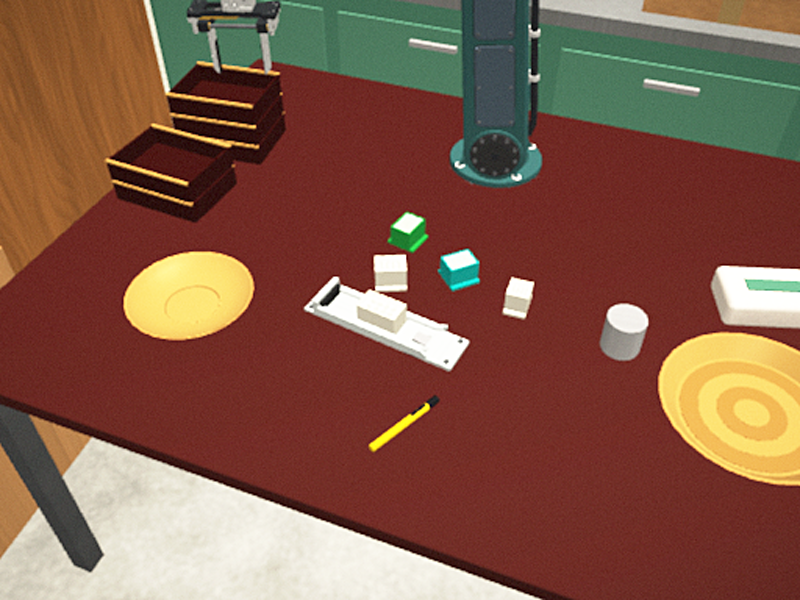

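View pics/top0.png

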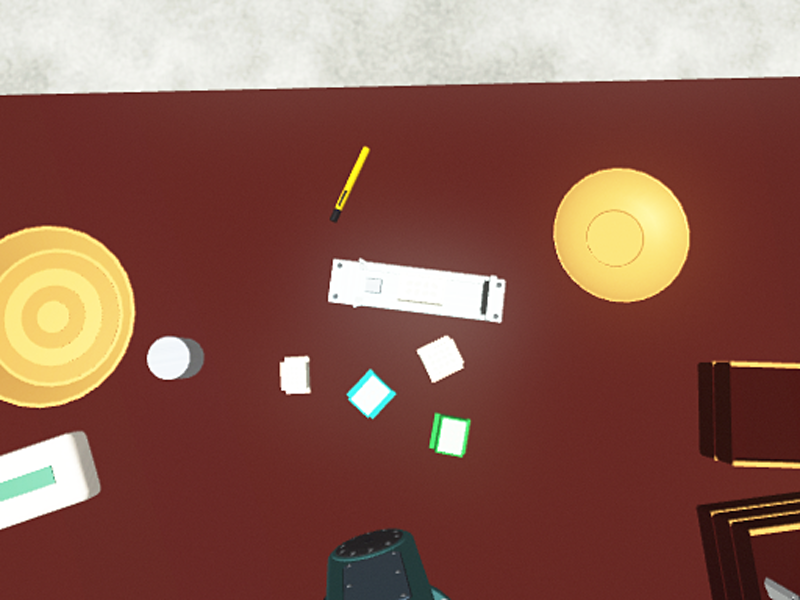

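The pictures show three candidates for medium. The white block is at top (283,228), the turquoise one at (235,255) and the green one at (286,277). White/off-white fits the description, and green and turquoise are the look-alikes. The small one is at (192,240), and the rail's closed end, with the dark pad, is to the image right. Next I'll make a confirming crop and rough poses.

```bash
cat > h.py <<'E'
import numpy as np, cv2
from scipy.spatial.transform import Rotation as Rn
from bench import get_obs, cams
def cam(p, obs=None):
    K=np.array(p["intrinsics"])
    if "R" in p: R=np.array(p["R"]);t=np.array(p["t"]); return K,R,t
    H=np.array(p["hand_eye"]); T=np.eye(4); T[:3,:3]=Rn.from_euler("xyz",obs["ee_rot"]).as_matrix(); T[:3,3]=obs["tool_pos"]
    M=np.linalg.inv(T@H); return K,M[:3,:3],M[:3,3]
def plane(px,z,C):
    K,R,t=C; px=np.atleast_2d(px).astype(float)
    d=np.c_[px,np.ones(len(px))]@np.linalg.inv(K).T@R; o=-R.T@t
    return o+d*((z-o[2])/d[:,2])[:,None]
def proj(X,C):
    K,R,t=C; c=np.atleast_2d(X)@R.T+t; q=c@K.T; return q[:,:2]/q[:,2:]
E
python3 - <<'E'
from h import *
p=cams.snapshot("top");C=cam(p)
cv2.imwrite("pics/crop0.png",cv2.resize(p["frame"][150:310,160:330,::-1],None,fx=4.5,fy=3.7,interpolation=cv2.INTER_CUBIC))
for q,zz in (("rail",.012),("medium_center",.044),("small_center",.044),("large_center",.052),("tin",.07),("basket",.038),("marker",.01)):
    for d in cams.outline_of(p,q):
        ys,xs=np.nonzero(d["region"]); P=plane(np.c_[xs,ys],zz,C)[:,:2]
        (c,s,a)=cv2.minAreaRect((P*1000).astype(np.float32))
        print(q,round(d["conf"],2),d["centre"],np.round(plane(d["centre"],zz,C)[0],3),np.round(c,0),np.round(s,0),round(a,1))
E
```

```text
rail 0.84 [254.1, 189.7] [ 0.567 -0.007  0.012] [577. -39.] [294.  75.] 81.8
medium_center 0.93 [286.1, 275.4] [ 0.345 -0.081  0.044] [338. -83.] [58. 62.] 77.1
medium_center 0.92 [237.6, 253.8] [0.402 0.04  0.044] [406.  41.] [58. 58.] 43.9
medium_center 0.85 [284.0, 228.8] [ 0.462 -0.08   0.044] [461. -74.] [56. 60.] 24.5
small_center 0.6 [191.2, 240.1] [0.44  0.156 0.044] [440. 164.] [57. 44.] 2.9
large_center 0.59 [269.3, 184.8] [ 0.574 -0.046  0.052] [575. -46.] [76. 52.] 82.0
tin 0.58 [109.6, 231.6] [0.467 0.351 0.07 ] [473. 345.] [88. 64.] 88.4
tin 0.39 [255.9, 187.4] [ 0.566 -0.011  0.07 ] [571. -38.] [280.  77.] 81.7
basket 0.74 [394.6, 152.4] [ 0.652 -0.376  0.038] [ 660. -384.] [224. 223.] 9.4
marker 0.57 [219.7, 117.9] [0.765 0.081 0.01 ] [766.  71.] [ 13. 140.] 65.1
```

View pics/crop0.png

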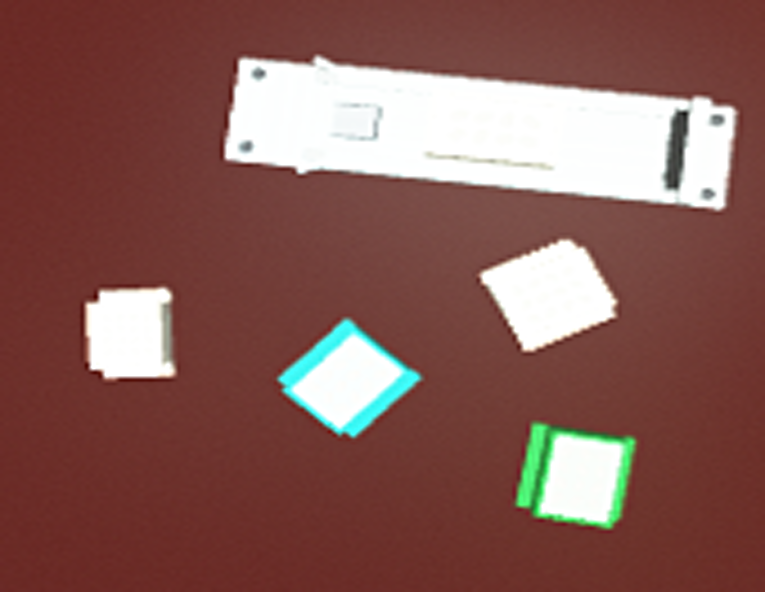

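```bash
cat >> h.py <<'E'
def need(x,y,z,yaw=None,obs=None):
    "total tool shift in cm from measured pose (translation first), then twist deg"
    o=obs or get_obs(); R=Rn.from_euler("xyz",o["ee_rot"]).as_matrix()
    d=R.T@(np.array([x,y,z])-o["tool_pos"])*100
    tw=None
    if yaw is not None:
        # closest half-turn equivalent
        tw=-(np.degrees(yaw-o["ee_rot"][2])+90)%180-90
    print("t",round(o["time"],2),"pos",np.round(o["tool_pos"]*1000,1),"rpy",np.round(np.degrees(o["ee_rot"]),2),"w",round(o["width"]*1000,1),"F",np.round(o["wrist_force"],1),"-> shift cm",np.round(d,2),"twist",None if tw is None else round(tw,2),"j6",np.round(np.degrees(o["joint_positions"][5]),1))
E
python3 - <<'E'
from h import *
o=get_obs();p=cams.snapshot("wrist");print(p["hand_eye"],p["intrinsics"])
need(.42,-.06,.26,np.radians(0))
E
```

```text
[[ 1.16516142e-03 -9.72467869e-01 -2.33034088e-01  6.81422977e-02]
 [ 9.99999319e-01  1.11618942e-03  3.42019833e-04 -7.25402783e-04]
 [-7.24931154e-05 -2.33034328e-01  9.72468507e-01 -1.68158783e-01]
 [ 0.00000000e+00  0.00000000e+00  0.00000000e+00  1.00000000e+00]] [[326.45609954   0.         264.07814298]
 [  0.         326.45609954 190.01428192]
 [  0.           0.           1.        ]]
t 1.35 pos [ 171.9 -522.5  216.5] rpy [179.99   0.    18.21] w 93.7 F [-0.1 -0.4  0.7] -> shift cm [ 38.02 -36.18  -4.35] twist 18.21 j6 -5.9
```

```bash
python3 -m crank '[{"tx":4.2,"ty":-4.0,"tz":-0.5},{"tx":4.2,"ty":-4.0,"tz":-0.5},{"tx":4.2,"ty":-4.0,"tz":-0.5},{"tx":4.2,"ty":-4.0,"tz":-0.5},{"tx":4.2,"ty":-4.0,"tz":-0.5},{"tx":4.2,"ty":-4.0,"tz":-0.5},{"tx":4.2,"ty":-4.0,"tz":-0.5},{"tx":4.2,"ty":-4.0,"tz":-0.5},{"tx":4.2,"ty":-4.0,"tz":-0.5},{"twist":9.1},{"twist":9.1},{"tx":0}]' | tail -3
python3 - <<'E'
from h import *
o=get_obs();p=cams.snapshot("wrist");C=cam(p,o);need(.42,-.06,.26,0)
np.savez("w1.npz",f=p["frame"],K=C[0],R=C[1],t=C[2])
im=p["frame"][:,:,::-1].copy()
for q,zz in (("rail",.012),("medium_center",.044),("small_center",.044),("large_center",.052)):
    for d in cams.outline_of(p,q):
        c=plane(d["centre"],zz,C)[0];print(q,round(d["conf"],2),d["centre"],np.round(c,3))
cv2.imwrite("pics/w1.png",cv2.resize(im,(800,600),interpolation=cv2.INTER_CUBIC))
E
```

```text
t 1.4 pos [ 171.9 -522.5  216.5] rpy [179.99   0.    18.21] w 93.5 F [0.1 0.2 0.8] -> shift cm [ 38.02 -36.18  -4.35] twist 18.21 j6 -5.9invalid input at $[0]: expected keys tx, ty, tz, twist, grip
```

View pics/w1.png

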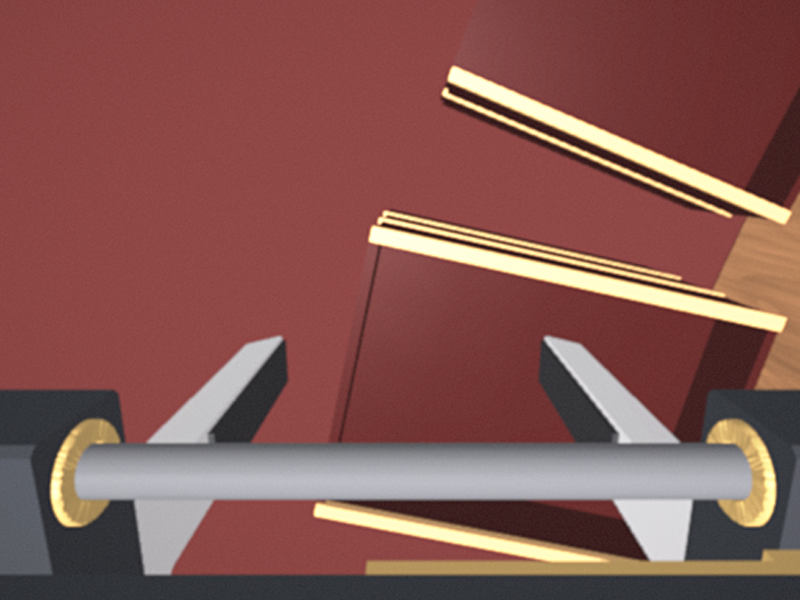

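All keys are needed in each row. The arm stands over a wooden crate, so I'll raise as I travel.

```bash
python3 -m crank '[{"tx":4.2,"ty":-4.0,"tz":-0.7,"twist":0,"grip":1},{"tx":4.2,"ty":-4.0,"tz":-0.7,"twist":0,"grip":1},{"tx":4.2,"ty":-4.0,"tz":-0.7,"twist":0,"grip":1},{"tx":4.2,"ty":-4.0,"tz":-0.7,"twist":0,"grip":1},{"tx":4.2,"ty":-4.0,"tz":-0.7,"twist":0,"grip":1},{"tx":4.2,"ty":-4.0,"tz":-0.7,"twist":0,"grip":1},{"tx":4.2,"ty":-4.0,"tz":0,"twist":0,"grip":1},{"tx":4.2,"ty":-4.0,"tz":0,"twist":0,"grip":1},{"tx":4.2,"ty":-4.0,"tz":0,"twist":0,"grip":1},{"tx":0,"ty":0,"tz":0,"twist":9.1,"grip":1},{"tx":0,"ty":0,"tz":0,"twist":9.1,"grip":1},{"tx":0,"ty":0,"tz":0,"twist":0,"grip":1}]' | tail -3
cat > look.py <<'E'
from h import *
import sys
n=sys.argv[1]; o=get_obs();p=cams.snapshot("wrist");C=cam(p,o);need(.42,-.06,.26,0,o)
np.savez(n+".npz",f=p["frame"],K=C[0],R=C[1],t=C[2])
for q,zz in (("medium_center",.044),("small_center",.044),("large_center",.052)):
    if q in sys.argv[2:]:
      for d in cams.outline_of(p,q):
        c=plane(d["centre"],zz,C)[0];print(q,round(d["conf"],2),d["centre"],np.round(c,3))
cv2.imwrite(f"pics/{n}.png",cv2.resize(p["frame"][:,:,::-1],(800,600),interpolation=cv2.INTER_CUBIC))
E
python3 look.py w2 medium_center large_center
```

```text
ee_rot: [3.141, -0.0, 0.003]
wrist_force: [-0.3, 0.5, -0.7]
width: 0.0942
t 3.1 pos [418.5 -62.1 258.5] rpy [ 1.7999e+02 -1.0000e-02  1.5000e-01] w 94.2 F [-0.3  0.5 -0.7] -> shift cm [ 0.15 -0.21 -0.15] twist 0.15 j6 73.7
medium_center 0.95 [180.3, 177.0] [0.41  0.039 0.044]
medium_center 0.86 [270.9, 134.9] [ 0.46  -0.069  0.044]
medium_center 0.58 [279.7, 230.5] [ 0.343 -0.081  0.044]
medium_center 0.23 [282.7, 34.9] [ 0.567 -0.081  0.044]
large_center 0.8 [248.1, 29.5] [ 0.571 -0.044  0.052]
```

View pics/w2.png

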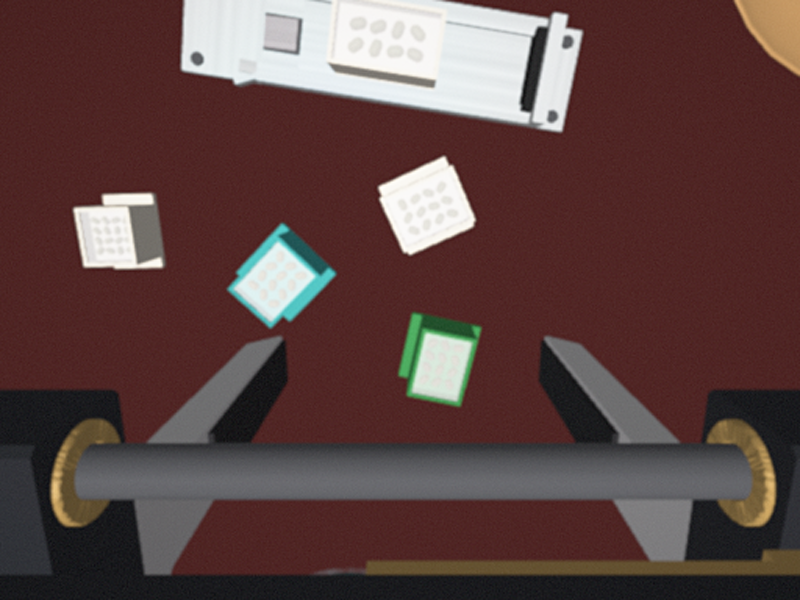

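The off-white medium is at w2 (425,205), the small at (118,232) and the rail at the top. Green and turquoise are plainly distinct. Next I'll fit the silhouettes for exact poses.

```bash
cat > fit.py <<'E'
from h import *
from scipy.optimize import minimize
S=4
def box(L,W,z0,z1): return np.array([[sx*L/2,sy*W/2,z] for sx in(-1,1) for sy in(-1,1) for z in(z0,z1)])
def sil(parts,v,C,off,shape,zb):
    m=np.zeros(shape,np.uint8); c,s=np.cos(v[2]),np.sin(v[2])
    for B in parts:
        X=B.copy(); X[:,:2]=B[:,:2]@np.array([[c,s],[-s,c]])+v[:2]; X[:,2]+=zb
        q=(proj(X,C)+.5)*S-np.array(off)*S
        cv2.fillConvexPoly(m,cv2.convexHull(np.round(q*16).astype(np.int32)),255,shift=4)
    return m>0
def fit(npz,L,guess,zb=0.0,name=None,thr=None):
    d=np.load(npz+".npz"); C=(d["K"],d["R"],d["t"]); f=d["f"]
    c=proj([[guess[0],guess[1],zb+.022]],C)[0]; x0,y0=[max(0,int(k-60)) for k in c]; sub=f[y0:int(c[1]+60),x0:int(c[0]+60)].astype(int)
    # neutral (white/grey): low saturation vs red bench
    sub=cv2.resize(sub.astype(np.uint8),None,fx=S,fy=S,interpolation=cv2.INTER_LINEAR).astype(int)
    m=((sub.max(2)-sub.min(2))<0.35*sub.max(2))&(sub.max(2)>70)
    n,lab,st,ce=cv2.connectedComponentsWithStats(m.astype(np.uint8))
    k=lab[int((c[1]-y0)*S),int((c[0]-x0)*S)]; m=lab==k
    parts=[box(L,.060,0,.006),box(L,.044,.006,.044)]
    def cost(v):
        a=sil(parts,v,C,(x0,y0),m.shape,zb); return 1-(a&m).sum()/(a|m).sum()
    best=None
    for y in np.radians(np.arange(-90,90,15)):
        r=minimize(cost,[guess[0],guess[1],y],method="Nelder-Mead",options=dict(initial_simplex=[[guess[0]+a,guess[1]+b,y+g] for a,b,g in((0,0,0),(.01,0,0),(0,.01,0),(0,0,.15))],xatol=1e-4,fatol=1e-4))
        if best is None or r.fun<best.fun: best=r
    print(npz,"x,y mm",np.round(best.x[:2]*1000,1),"yaw",round(np.degrees(best.x[2]),1),"1-IoU",round(best.fun,3))
    if name:
        a=sil(parts,best.x,C,(x0,y0),m.shape,zb).astype(np.uint8); im=sub[:,:,::-1].astype(np.uint8).copy()
        cv2.drawContours(im,cv2.findContours(a,0,2)[0],-1,(0,0,255),1); cv2.imwrite(f"pics/{name}.png",im)
    return best.x
E
python3 - <<'E'
from fit import *
fit("w2",.058,(.46,-.073),name="fm"); fit("w2",.040,(.44,.16),name="fs")
a=cv2.imread("pics/fm.png");b=cv2.imread("pics/fs.png")
H=max(a.shape[0],b.shape[0]); z=np.zeros((H,a.shape[1]+b.shape[1],3),np.uint8); z[:a.shape[0],:a.shape[1]]=a; z[:b.shape[0],a.shape[1]:]=b
cv2.imwrite("pics/fms.png",cv2.resize(z,(800,H*800//z.shape[1])))
E
```

```text
w2 x,y mm [462.7 -71.8] yaw -65.7 1-IoU 0.091
w2 x,y mm [441.  170.7] yaw -89.5 1-IoU 0.077
```

View pics/fms.png

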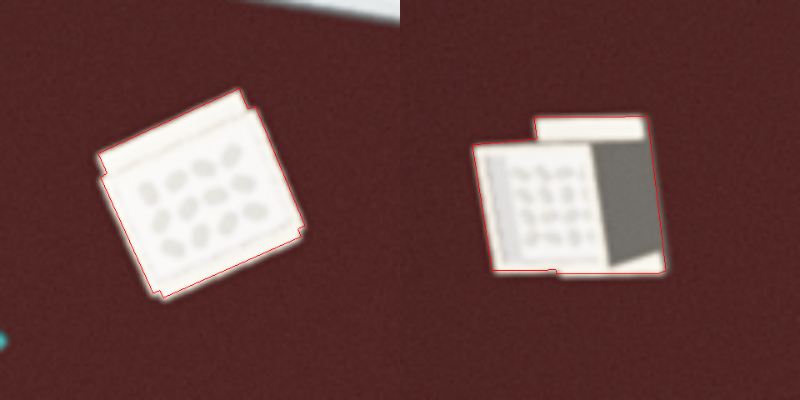

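Both fits hug the outlines to within about 1 mm. Next I want one picture with the whole rail in view, to measure it.

```bash
python3 -m crank '[{"tx":2.5,"ty":-1.6,"tz":-1.5,"twist":0,"grip":1},{"tx":2.5,"ty":-1.6,"tz":-1.5,"twist":0,"grip":1},{"tx":0,"ty":0,"tz":0,"twist":0,"grip":1},{"tx":0,"ty":0,"tz":0,"twist":0,"grip":1}]' | tail -3; python3 look.py w3
python3 - <<'E'
import cv2,numpy as np
f=np.load("w3.npz")["f"]
cv2.imwrite("pics/w3c.png",cv2.resize(f[40:260,130:400,::-1],(800,652))[:600])
E
```

```text
ee_rot: [3.141, 0.001, 0.0]
wrist_force: [0.5, -0.7, -0.7]
width: 0.094
t 3.75 pos [467.8 -30.8 287.9] rpy [1.7998e+02 8.0000e-02 2.0000e-02] w 94.0 F [ 0.5 -0.7 -0.7] -> shift cm [-4.78  2.92  2.8 ] twist 0.02 j6 79.3
```

View pics/w3.png

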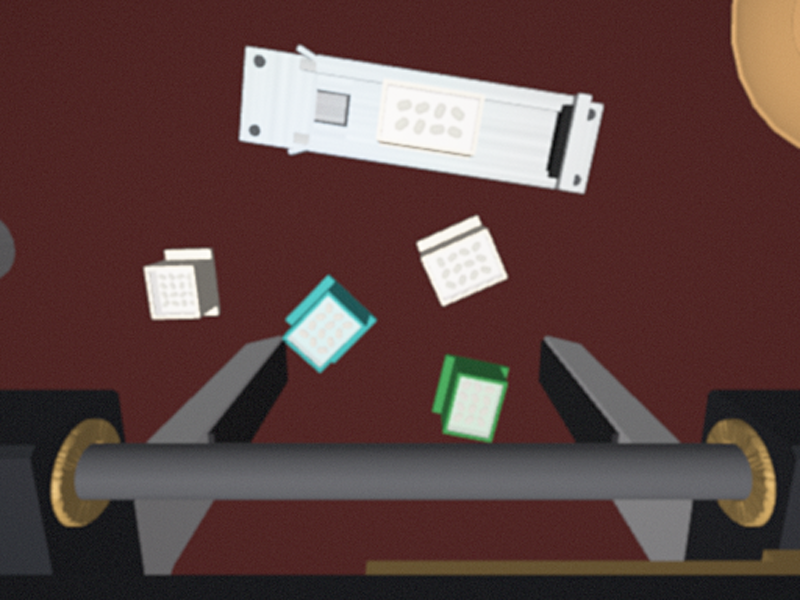

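```bash
python3 - <<'E'
import cv2,numpy as np
f=np.load("w3.npz")["f"]
a=cv2.resize(f[20:110,145:245,::-1],None,fx=8,fy=6.6,interpolation=cv2.INTER_CUBIC);cv2.imwrite("pics/w3a.png",a)
b=cv2.resize(f[50:130,330:395,::-1],None,fx=8,fy=7.5,interpolation=cv2.INTER_CUBIC);cv2.imwrite("pics/w3b.png",b)
E
```

```text
(no output)
```

View pics/w3a.png

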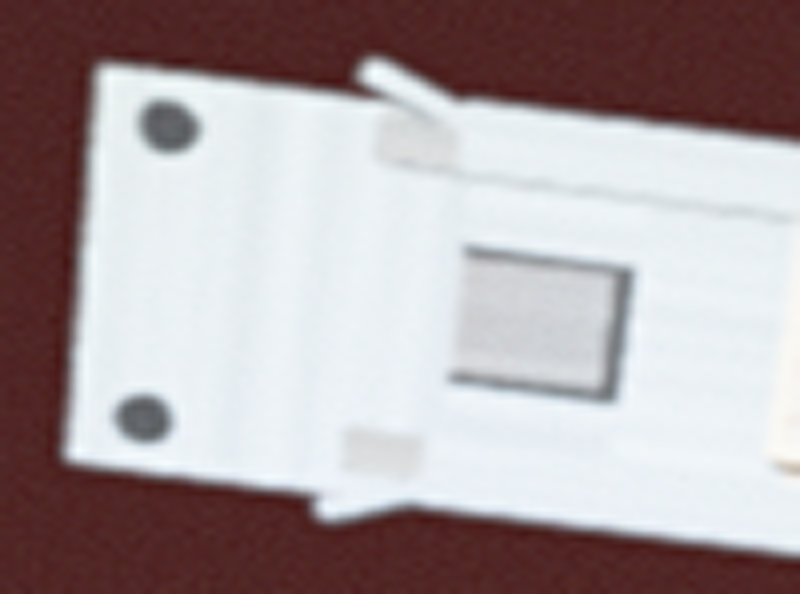

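View pics/w3b.png

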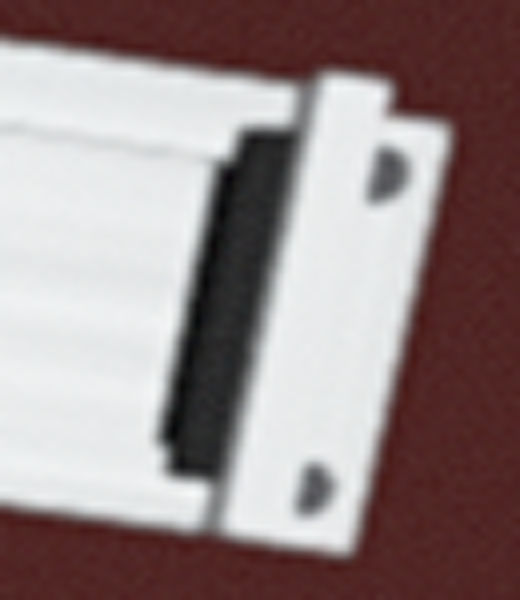

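```bash
python3 - <<'E'
from h import *
from scipy.optimize import least_squares
d=np.load("w3.npz");C=(d["K"],d["R"],d["t"])
ob=[((97,63),(-86,36.5,8),0),((63,463),(-86,-36.5,8),0),((467,248),(-26,11,8),0),((450,380),(-26,-11,8),0),((616,266),(0,11,12),0),((601,394),(0,-11,12),0),((455,122),(214,36.5,8),1)]
px=np.array([[(u+.5)/8-.5+145,(v+.5)/6.6-.5+20] if k==0 else [(u+.5)/8-.5+330,(v+.5)/7.5-.5+50] for (u,v),_,k in ob])
X=np.array([m for _,m,_ in ob])/1000
def w(v):
    c,s=np.cos(v[2]),np.sin(v[2]); Y=X.copy(); Y[:,:2]=X[:,:2]@np.array([[c,s],[-s,c]])+v[:2]; return Y
r=least_squares(lambda v:(proj(w(v),C)-px).ravel(),[.586,.024,-1.7])
print(r.x*1000,np.degrees(r.x[2]),"resid\n",np.round(proj(w(r.x),C)-px,2))
for p,m in zip(px,X): print(m*1000,np.round(plane(p,m[2],C)[0]*1000,1))
x,y,a=r.x
for n,q in (("apron",-.063),("mouth",-.026),("catch",0),("med ok",.05)): print(n,np.round([1000*(x+q*np.cos(a)),1000*(y+q*np.sin(a))],1))
np.save("rail.npy",r.x)
from fit import *
fit("w3",.058,(.46,-.073)); fit("w3",.040,(.44,.16))
l=proj([[.5746,-.05,.03]],C)
E
```

```text
[  587.681794      26.11989167 -1714.51416706] -98.23442568782589 resid
 [[-0.24  0.35]
 [ 0.22 -0.47]
 [-1.16  0.99]
 [-0.73 -1.17]
 [-0.08  0.91]
 [-0.15 -0.55]
 [ 2.15  0.14]]
[-86.   36.5   8. ] [636.5 105.7   8. ]
[-86.  -36.5   8. ] [563.3 116.8   8. ]
[-26.  11.   8.] [603.5  48.7   8. ]
[-26. -11.   8.] [579.1  52.5   8. ]
[ 0. 11. 12.] [599.7  24.4  12. ]
[  0. -11.  12.] [576.1  27.5  12. ]
[214.   36.5   8. ] [ 593.3 -188.1    8. ]
apron [596.7  88.5]
mouth [591.4  51.9]
catch [587.7  26.1]
med ok [580.5 -23.4]
w3 x,y mm [461.9 -71.9] yaw -64.9 1-IoU 0.091
w3 x,y mm [440.4 170.6] yaw -91.0 1-IoU 0.078
```

The rail lies at about (588,26) mm with yaw −98.3°, and the residuals are about 1 px. I'll turn and descend over medium.

```bash
python3 -m crank '[{"tx":-0.6,"ty":4.1,"tz":0,"twist":0,"grip":1},{"tx":0,"ty":0,"tz":1.5,"twist":-10.4,"grip":1},{"tx":0,"ty":0,"tz":1.5,"twist":-10.4,"grip":1},{"tx":0,"ty":0,"tz":1.5,"twist":-10.4,"grip":1},{"tx":0,"ty":0,"tz":1.5,"twist":-10.4,"grip":1},{"tx":0,"ty":0,"tz":1.5,"twist":-10.4,"grip":1},{"tx":0,"ty":0,"tz":1.5,"twist":-10.4,"grip":1},{"tx":0,"ty":0,"tz":1.5,"twist":-10.4,"grip":1},{"tx":0,"ty":0,"tz":1.5,"twist":-10.4,"grip":1},{"tx":0,"ty":0,"tz":1.5,"twist":-10.4,"grip":1},{"tx":0,"ty":0,"tz":1.5,"twist":-10.4,"grip":1},{"tx":0,"ty":0,"tz":0,"twist":-10.4,"grip":1}]' | tail -3; python3 -m crank '[{"tx":0,"ty":0,"tz":0,"twist":0,"grip":1}]'>/dev/null;python3 - <<'E'
from h import *
need(.4623,-.0718,.029,np.radians(114.6))
E
```

```text
ee_rot: [-3.138, -0.002, 2.002]
wrist_force: [-0.3, 0.3, 0.1]
width: 0.094
t 5.42 pos [461.4 -71.8 137.9] rpy [-1.7995e+02 -3.0000e-02  1.1424e+02] w 94.0 F [-0.2  0.2 -0.1] -> shift cm [-0.04  0.09 10.89] twist -0.36 j6 -40.0
```

```bash
python3 -m crank '[{"tx":0,"ty":0.1,"tz":4,"twist":-0.4,"grip":1},{"tx":0,"ty":0,"tz":3.5,"twist":0,"grip":1},{"tx":0,"ty":0,"tz":2.4,"twist":0,"grip":1},{"tx":0,"ty":0,"tz":1.0,"twist":0,"grip":1},{"tx":0,"ty":0,"tz":0,"twist":0,"grip":1}]' | tail -3;python3 - <<'E'
from h import *
need(.4623,-.0718,.029,np.radians(114.6))
p=cams.snapshot("wrist");cv2.imwrite("pics/g1.png",p["frame"][:,:,::-1])
E
```

```text
ee_rot: [-3.141, -0.0, 2.002]
wrist_force: [0.6, -0.1, 0.2]
width: 0.0942
t 6.05 pos [463.  -71.1  29.4] rpy [-1.7997e+02 -2.0000e-02  1.1472e+02] w 94.2 F [ 0.6 -0.1  0.2] -> shift cm [-0.03 -0.1   0.04] twist 0.12 j6 -40.4
```

View pics/g1.png

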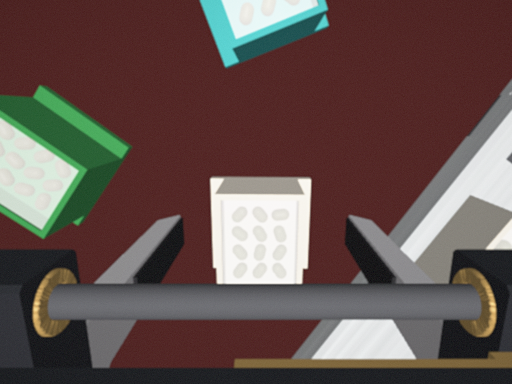

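The white cassette sits centred and square between the fingers, so I'll close and lift.

```bash
python3 -m crank '[{"tx":0,"ty":0,"tz":0,"twist":0,"grip":0},{"tx":0,"ty":0,"tz":0,"twist":0,"grip":0},{"tx":0,"ty":0,"tz":0,"twist":0,"grip":0},{"tx":0,"ty":0,"tz":0,"twist":0,"grip":0},{"tx":0,"ty":0,"tz":0,"twist":0,"grip":0},{"tx":0,"ty":0,"tz":0,"twist":0,"grip":0}]' | tail -3;python3 - <<'E'
from h import *
need(.4623,-.0718,.029,np.radians(114.6))
r=np.load("rail.npy");print(r)
E
```

```text
ee_rot: [-3.141, 0.0, 2.004]
wrist_force: [-0.6, -0.2, 0.4]
width: 0.044
t 6.85 pos [463.2 -71.   29.4] rpy [-179.97    0.    114.81] w 44.0 F [-0.6 -0.2  0.4] -> shift cm [-0.03 -0.12  0.04] twist 0.21 j6 -40.4
[ 0.58768179  0.02611989 -1.71451417]
```

```bash
python3 -m crank '[{"tx":0,"ty":0,"tz":-2,"twist":0,"grip":0},{"tx":0,"ty":0,"tz":-4,"twist":0,"grip":0},{"tx":0,"ty":0,"tz":-3,"twist":8.3,"grip":0},{"tx":0,"ty":0,"tz":0,"twist":8.3,"grip":0},{"tx":0,"ty":0,"tz":0,"twist":8.3,"grip":0},{"tx":0,"ty":0,"tz":0,"twist":8.2,"grip":0},{"tx":0,"ty":0,"tz":0,"twist":0,"grip":0}]' | tail -3;python3 - <<'E'
from h import *
need(.5967,.0885,.1,np.radians(81.7))
E
```

```text
ee_rot: [-3.141, -0.0, 1.428]
wrist_force: [0.4, 0.2, -2.4]
width: 0.0438
t 7.72 pos [463.  -70.9 118.9] rpy [-1.7994e+02 -1.0000e-02  8.1810e+01] w 43.8 F [ 0.4  0.2 -2.4] -> shift cm [17.68 10.96  1.89] twist 0.11 j6 -7.4
```

```bash
python3 -m crank '[{"tx":4.4,"ty":2.7,"tz":0,"twist":0.1,"grip":0},{"tx":4.4,"ty":2.7,"tz":0,"twist":0,"grip":0},{"tx":4.4,"ty":2.8,"tz":0,"twist":0,"grip":0},{"tx":4.4,"ty":2.8,"tz":0,"twist":0,"grip":0},{"tx":0,"ty":0,"tz":1.9,"twist":0,"grip":0},{"tx":0,"ty":0,"tz":3.9,"twist":0,"grip":0},{"tx":0,"ty":0,"tz":0,"twist":0,"grip":0}]' | tail -3;python3 - <<'E'
from h import *
need(.5967,.0885,.0374,np.radians(81.7))
for c in ("top","wrist","scene"):
    o=get_obs();p=cams.snapshot(c);C=cam(p,o);np.savez("a_"+c+".npz",f=p["frame"],K=C[0],R=C[1],t=C[2])
    f=p["frame"]
    if c=="top": f=cv2.resize(f[160:240,200:320],None,fx=6.6,fy=6.6,interpolation=cv2.INTER_CUBIC)
    if c=="scene": f=cv2.resize(f[150:250,180:320],None,fx=5.7,fy=5.7,interpolation=cv2.INTER_CUBIC)
    cv2.imwrite(f"pics/a_{c}.png",f[:,:,::-1])
E
```

```text
ee_rot: [-3.131, 0.003, 1.425]
wrist_force: [-0.2, 0.8, -1.9]
width: 0.0438
t 8.6 pos [593.6  86.3  56.4] rpy [-1.7939e+02  1.5000e-01  8.1670e+01] w 43.8 F [-0.2  0.8 -1.9] -> shift cm [0.26 0.29 1.9 ] twist -0.03 j6 11.2
```

View pics/a_wrist.png

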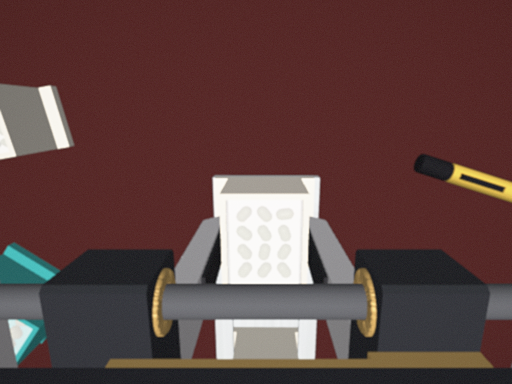

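View pics/a_scene.png

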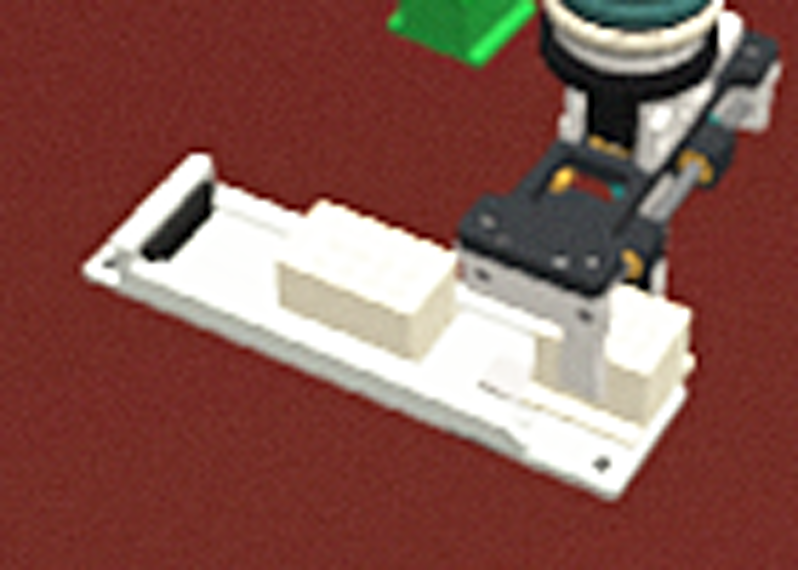

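```bash
python3 -m crank '[{"tx":0,"ty":0,"tz":0.6,"twist":0,"grip":0},{"tx":0,"ty":0,"tz":0,"twist":0,"grip":0},{"tx":0,"ty":0,"tz":0,"twist":0,"grip":0}]' | tail -3;python3 - <<'E'
from h import *
need(.5967,.0885,.0374,np.radians(81.7))
o=get_obs();p=cams.snapshot("wrist");C=cam(p,o)
im=cv2.resize(p["frame"][150:384,180:350,::-1],None,fx=4,fy=4,interpolation=cv2.INTER_CUBIC)[:600]
cv2.imwrite("pics/b.png",im)
x,y,a=np.load("rail.npy")
for X in ((-86,36.5,8),(-86,-36.5,8)):
    q=[x+X[0]/1e3*np.cos(a)-X[1]/1e3*np.sin(a),y+X[0]/1e3*np.sin(a)+X[1]/1e3*np.cos(a),.008]
    u=proj([q],C)[0]; print(X,u,(u-[180,150])*4)
E
```

```text
ee_rot: [3.141, -0.0, 1.424]
wrist_force: [0.2, 0.5, -1.6]
width: 0.0438
t 9.12 pos [598.   87.1  56. ] rpy [ 1.7995e+02 -1.0000e-02  8.1610e+01] w 43.8 F [ 0.2  0.5 -1.6] -> shift cm [ 0.12 -0.15  1.86] twist -0.09 j6 11.3
(-86, 36.5, 8) [314.84280635 178.81617954] [539.37122542 115.26471815]
(-86, -36.5, 8) [206.75272757 178.99689513] [107.01091028 115.98758053]
```

View pics/b.png

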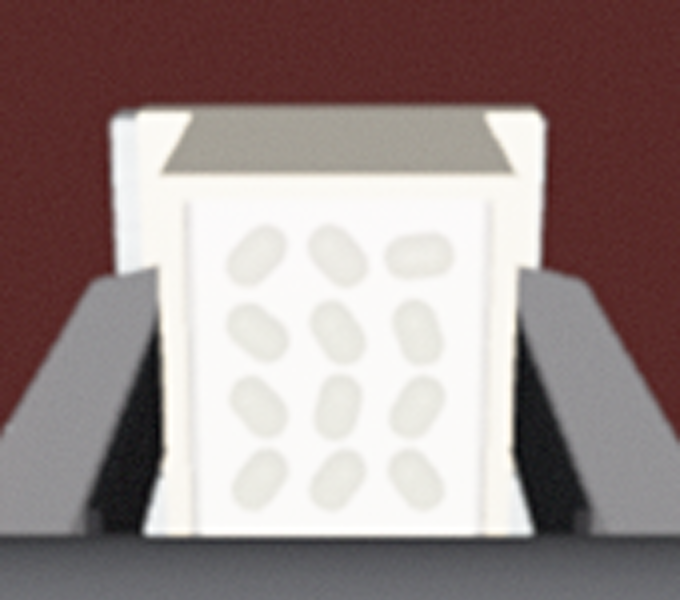

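The foot is 58 mm long, so I'll set it with its centre at x≈−73 and its nose clear of the lip ramps (from −42). I'll correct about 1.7 mm sideways, which the crop confirms: rail edges at 113/545, foot at 137/545. Then I'll lower it.

```bash
python3 -m crank '[{"tx":1.1,"ty":-0.17,"tz":0,"twist":-0.1,"grip":0},{"tx":0,"ty":0,"tz":0,"twist":0,"grip":0},{"tx":0,"ty":0,"tz":0.8,"twist":0,"grip":0},{"tx":0,"ty":0,"tz":0.5,"twist":0,"grip":0},{"tx":0,"ty":0,"tz":0.2,"twist":0,"grip":0},{"tx":0,"ty":0,"tz":0,"twist":0,"grip":0},{"tx":0,"ty":0,"tz":0,"twist":0,"grip":0}]' | tail -2;python3 - <<'E'
from h import *
o=get_obs();need(.5981,.0984,.0374,np.radians(81.7))
p=cams.snapshot("wrist");C=cam(p,o)
im=cv2.resize(p["frame"][150:384,180:350,::-1],None,fx=4,fy=4,interpolation=cv2.INTER_CUBIC)[:600]
cv2.imwrite("pics/b2.png",im)
E
```

```text
wrist_force: [-0.4, -0.7, -1.7]
width: 0.044
t 10.05 pos [597.9  98.2  40.6] rpy [179.98  -0.    81.7 ] w 44.0 F [-0.4 -0.7 -1.7] -> shift cm [0.02 0.02 0.32] twist -0.0 j6 12.3
```

View pics/b2.png

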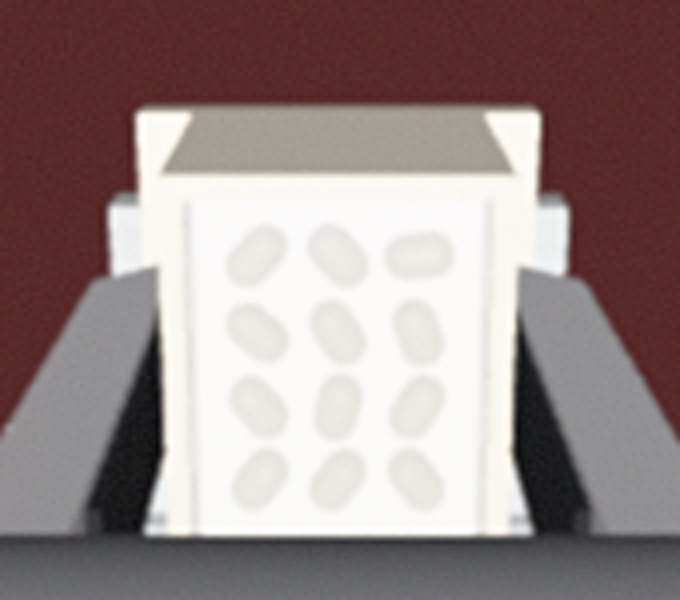

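It is centred: rail edges 110/569, foot edges 137/541. Now I'll lower the last 3 mm.

```bash
python3 -m crank '[{"tx":0,"ty":0,"tz":0.1,"twist":0,"grip":0},{"tx":0,"ty":0,"tz":0.1,"twist":0,"grip":0},{"tx":0,"ty":0,"tz":0.06,"twist":0,"grip":0},{"tx":0,"ty":0,"tz":0,"twist":0,"grip":0}]' | tail -2
for i in 1 2 ; do python3 -m crank '[{"tx":0,"ty":0,"tz":0.05,"twist":0,"grip":0},{"tx":0,"ty":0,"tz":0,"twist":0,"grip":0}]'| egrep 'pos|force'; done
```

```text
wrist_force: [0.1, -0.2, -1.8]
width: 0.0436
tool_pos: [0.5978, 0.0983, 0.0375]
wrist_force: [-0.5, 0.2, -1.1]
tool_pos: [0.598, 0.0983, 0.0375]
wrist_force: [-1.1, 0.8, 1.8]
```

It has seated on the floor at z=37.5 with a few N of contact. Now I'll slide it in gently through the flare.

```bash
python3 -m crank '[{"tx":-0.25,"ty":0,"tz":-0.02,"twist":0,"grip":0},{"tx":-0.25,"ty":0,"tz":0,"twist":0,"grip":0},{"tx":-0.25,"ty":0,"tz":0,"twist":0,"grip":0},{"tx":-0.25,"ty":0,"tz":0,"twist":0,"grip":0}]' | egrep 'pos|force|rot'
for i in 1 2 3; do python3 -m crank '[{"tx":-0.25,"ty":0,"tz":0,"twist":0,"grip":0},{"tx":-0.25,"ty":0,"tz":0,"twist":0,"grip":0}]' | egrep 'pos|force|rot'; done
```

```text
tool_pos: [0.5966, 0.0883, 0.0375]
ee_rot: [3.141, -0.0, 1.426]
wrist_force: [0.5, 1.9, 2.6]
tool_pos: [0.5958, 0.0834, 0.0375]
ee_rot: [3.141, -0.0, 1.426]
wrist_force: [0.1, 1.0, 4.1]
tool_pos: [0.5951, 0.0784, 0.0375]
ee_rot: [3.141, -0.0, 1.426]
wrist_force: [-0.3, 1.6, 4.6]
tool_pos: [0.5948, 0.074, 0.0378]
ee_rot: [3.14, -0.001, 1.426]
wrist_force: [0.3, 2.7, 5.3]
```

```bash
for i in 1 2 3 4; do python3 -m crank '[{"tx":-0.25,"ty":0,"tz":-0.01,"twist":0,"grip":0},{"tx":-0.25,"ty":0,"tz":0,"twist":0,"grip":0},{"tx":-0.25,"ty":0,"tz":0,"twist":0,"grip":0}]' | egrep 'pos|force|rot'; done
```

```text
tool_pos: [0.5933, 0.066, 0.0375]
ee_rot: [3.141, -0.0, 1.426]
wrist_force: [-0.0, 1.5, 5.2]
tool_pos: [0.5921, 0.0585, 0.0375]
ee_rot: [3.141, -0.0, 1.426]
wrist_force: [0.8, 1.9, 4.7]
tool_pos: [0.5909, 0.0511, 0.0375]
ee_rot: [3.141, -0.0, 1.426]
wrist_force: [0.5, 1.8, 4.7]
tool_pos: [0.5897, 0.0437, 0.0375]
ee_rot: [-3.142, 0.0, 1.426]
wrist_force: [0.2, 0.6, 4.3]
```

```bash
for i in 1 2 3 4; do python3 -m crank '[{"tx":-0.33,"ty":0,"tz":0,"twist":0,"grip":0},{"tx":-0.33,"ty":0,"tz":0,"twist":0,"grip":0},{"tx":-0.33,"ty":0,"tz":0,"twist":0,"grip":0},{"tx":-0.33,"ty":0,"tz":0,"twist":0,"grip":0},{"tx":-0.33,"ty":0,"tz":0,"twist":0,"grip":0}]' | egrep 'pos|force'; done
```

```text
tool_pos: [0.5874, 0.0273, 0.0375]
wrist_force: [0.1, 1.4, 4.5]
tool_pos: [0.585, 0.011, 0.0375]
wrist_force: [1.1, 1.8, 5.3]
tool_pos: [0.5826, -0.0054, 0.0375]
wrist_force: [-0.7, 1.7, 4.8]
tool_pos: [0.5802, -0.0217, 0.0375]
wrist_force: [-0.2, 2.1, 5.8]
```

```bash
python3 -m crank '[{"tx":0,"ty":0,"tz":-0.05,"twist":0,"grip":0},{"tx":0,"ty":0,"tz":0,"twist":0,"grip":1},{"tx":0,"ty":0,"tz":0,"twist":0,"grip":1},{"tx":0,"ty":0,"tz":0,"twist":0,"grip":1},{"tx":0,"ty":0,"tz":-2,"twist":0,"grip":1},{"tx":0,"ty":0,"tz":-5,"twist":0,"grip":1},{"tx":5,"ty":0,"tz":-5,"twist":0,"grip":1},{"tx":5,"ty":0,"tz":-3,"twist":0,"grip":1},{"tx":0,"ty":0,"tz":0,"twist":0,"grip":1},{"tx":0,"ty":0,"tz":0,"twist":0,"grip":1}]' | egrep 'pos|force|width'; python3 look.py w4 small_center
python3 - <<'E'
from h import *
p=cams.snapshot("top");cv2.imwrite("pics/t4.png",cv2.resize(p["frame"][140:300,150:350,::-1],None,fx=4,fy=3.75,interpolation=cv2.INTER_CUBIC))
E
```

```text
tool_pos: [0.5933, 0.0714, 0.1811]
wrist_force: [0.1, -0.7, -0.6]
width: 0.0943
t 17.6 pos [593.3  71.4 181.1] rpy [-1.7992e+02  7.0000e-02  8.1730e+01] w 94.3 F [ 0.1 -0.7 -0.6] -> shift cm [-15.51 -15.27  -7.84] twist 81.73 j6 9.7
small_center 0.58 [97.7, 102.7] [0.456 0.168 0.044]
```

View pics/w4.png

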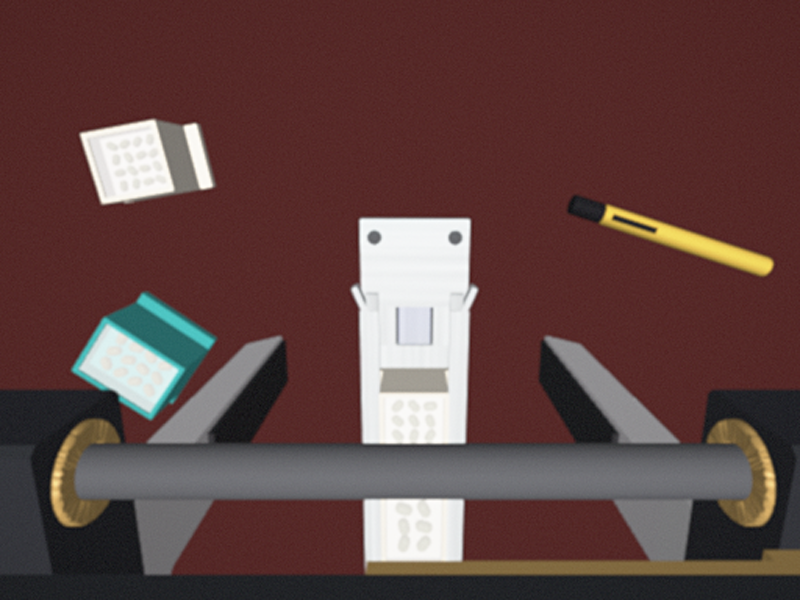

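View pics/t4.png

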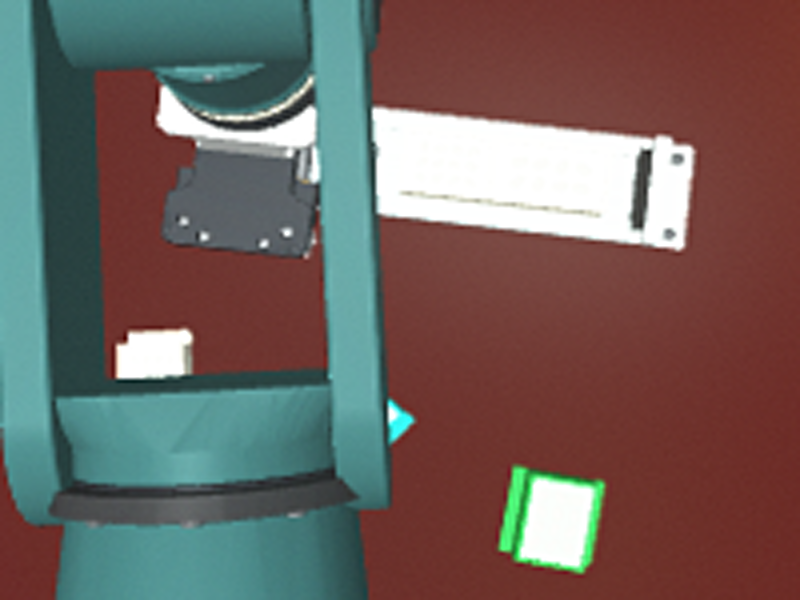

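The medium stands past the raised catch, up against the large. Now I'll re-measure the small.

```bash
python3 - <<'E'
from fit import *
v=fit("w4",.040,(.44,.17),name="fs4")
need(.4406,.1706,.1,np.radians(89.5))
E
```

```text
w4 x,y mm [440.1 169.9] yaw 93.7 1-IoU 0.047
t 17.75 pos [593.   70.5 180.3] rpy [-1.7981e+02  6.0000e-02  8.1620e+01] w 94.1 F [ 0.8 -0.9 -0.7] -> shift cm [  7.69 -16.51   8.07] twist -7.88 j6 9.7
```

View pics/fs4.png

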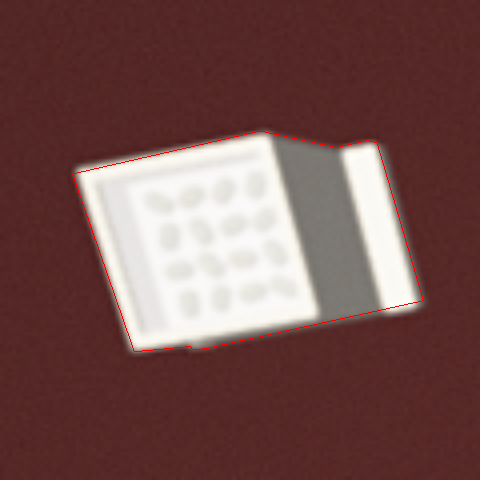

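The yaw estimates spread from 89° to 94°, so I'll go above it and look straight down.

```bash
python3 -m crank '[{"tx":1.9,"ty":-4.1,"tz":0.7,"twist":-2,"grip":1},{"tx":1.9,"ty":-4.1,"tz":0.7,"twist":-2,"grip":1},{"tx":1.9,"ty":-4.1,"tz":0.7,"twist":-2,"grip":1},{"tx":2.6,"ty":-4.1,"tz":0.7,"twist":-2,"grip":1},{"tx":0,"ty":0,"tz":0,"twist":0,"grip":1},{"tx":0,"ty":0,"tz":0,"twist":0,"grip":1},{"tx":0,"ty":0,"tz":0,"twist":0,"grip":1}]' | egrep 'pos|force|width'; python3 look.py w5
python3 - <<'E'
from fit import *
v=fit("w5",.040,(.44,.17),name="fs5")
need(v[0],v[1],.029,v[2])
E
```

```text
tool_pos: [0.4391, 0.1686, 0.1542]
wrist_force: [-0.3, -0.7, 0.1]
width: 0.0938
t 18.62 pos [439.1 168.6 154.2] rpy [1.7998e+02 2.0000e-02 8.9590e+01] w 93.8 F [-0.3 -0.7  0.1] -> shift cm [-22.88  -1.74 -10.57] twist 89.59 j6 14.5
w5 x,y mm [441.1 169.5] yaw -89.0 1-IoU 0.077
t 18.68 pos [439.  168.7 154.2] rpy [1.7999e+02 2.0000e-02 8.9600e+01] w 94.1 F [-0.1  0.2  0.7] -> shift cm [ 0.09  0.2  12.52] twist -1.38 j6 14.5
```

View pics/w5.png

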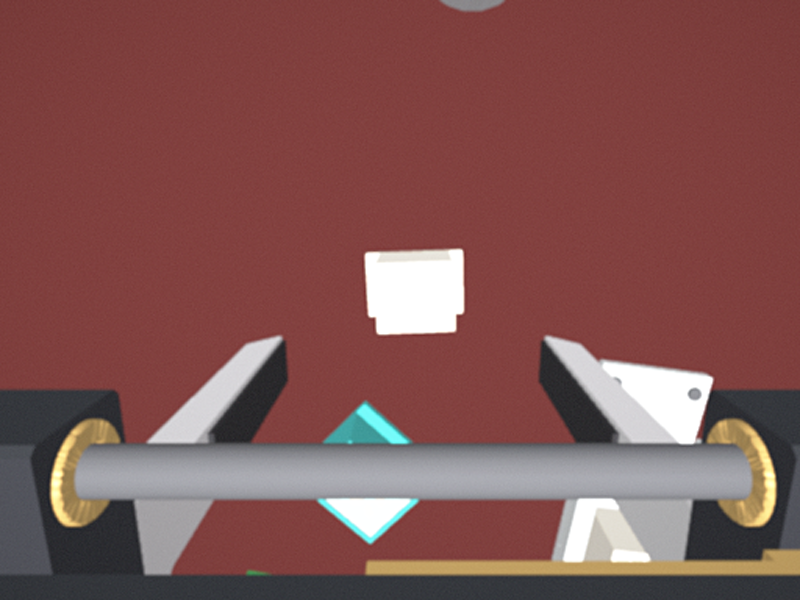

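View pics/fs5.png

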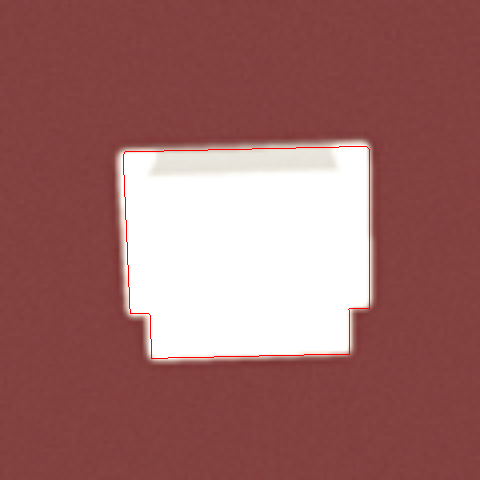

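The fit is now unambiguous: (441,169.5) at yaw 91°. I'll descend and grip.

```bash
python3 -m crank '[{"tx":0.1,"ty":0.2,"tz":4,"twist":-1.4,"grip":1},{"tx":0,"ty":0,"tz":4,"twist":0,"grip":1},{"tx":0,"ty":0,"tz":3,"twist":0,"grip":1},{"tx":0,"ty":0,"tz":1.5,"twist":0,"grip":1},{"tx":0,"ty":0,"tz":0,"twist":0,"grip":1},{"tx":0,"ty":0,"tz":0,"twist":0,"grip":1}]' | egrep 'pos|rot|force|width'
python3 -m crank '[{"tx":0,"ty":0,"tz":0,"twist":0,"grip":0},{"tx":0,"ty":0,"tz":0,"twist":0,"grip":0},{"tx":0,"ty":0,"tz":0,"twist":0,"grip":0},{"tx":0,"ty":0,"tz":0,"twist":0,"grip":0},{"tx":0,"ty":0,"tz":0,"twist":0,"grip":0},{"tx":0,"ty":0,"tz":0,"twist":0,"grip":0}]' | egrep 'pos|rot|force|width'
python3 look.py w6
```

```text
tool_pos: [0.4413, 0.1706, 0.0306]
ee_rot: [3.139, -0.001, 1.59]
wrist_force: [-1.1, 1.2, -0.6]
width: 0.0941
tool_pos: [0.4399, 0.1705, 0.0291]
ee_rot: [-3.142, 0.0, 1.59]
wrist_force: [0.5, 0.6, 0.1]
width: 0.0436
t 20.18 pos [439.9 170.5  29.1] rpy [-180.      0.     91.11] w 43.6 F [0.5 0.6 0.1] -> shift cm [-23.01  -2.44 -23.09] twist -88.89 j6 13.2
```

View pics/w6.png

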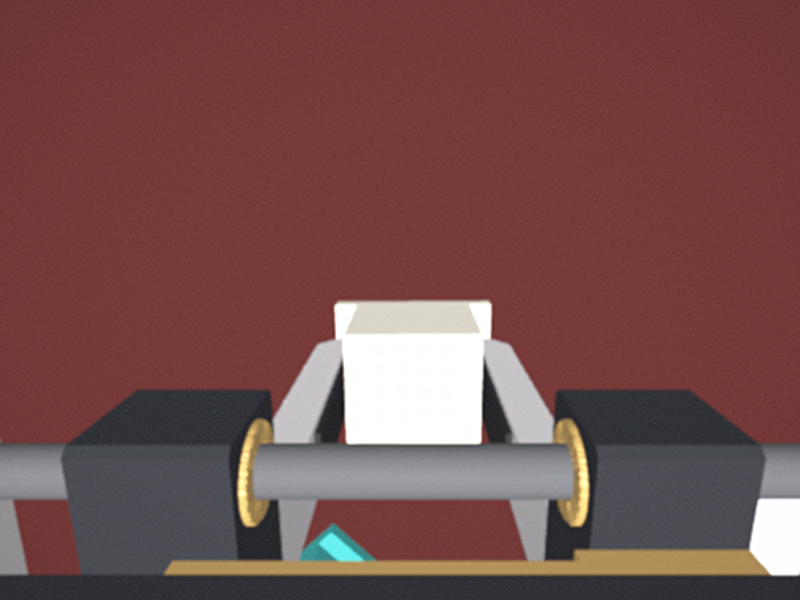

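It is gripped squarely at 43.6 mm. I'll lift it and carry it to above the apron.

```bash
python3 -m crank '[{"tx":0,"ty":0,"tz":-2,"twist":0,"grip":0},{"tx":0,"ty":0,"tz":-3,"twist":0,"grip":0},{"tx":0,"ty":0,"tz":-2,"twist":4.7,"grip":0},{"tx":0,"ty":0,"tz":0,"twist":4.7,"grip":0},{"tx":0,"ty":0,"tz":0,"twist":0,"grip":0},{"tx":0,"ty":0,"tz":0,"twist":0,"grip":0}]' | egrep 'pos|rot|force|width'
python3 - <<'E'
from h import *
need(.5969,.0905,.0572,np.radians(81.7))
E
```

```text
tool_pos: [0.4395, 0.1703, 0.0985]
ee_rot: [-3.14, 0.001, 1.427]
wrist_force: [0.8, 0.7, -0.5]
width: 0.0438
t 20.98 pos [439.5 170.3  98.5] rpy [-1.7994e+02  3.0000e-02  8.1770e+01] w 43.8 F [ 0.8  0.7 -0.5] -> shift cm [-5.65 16.72  4.12] twist 0.07 j6 22.5
```

```bash
python3 -m crank '[{"tx":-1.4,"ty":4.2,"tz":0,"twist":0,"grip":0},{"tx":-1.4,"ty":4.2,"tz":0,"twist":0,"grip":0},{"tx":-1.4,"ty":4.2,"tz":0,"twist":0,"grip":0},{"tx":-1.4,"ty":4.1,"tz":0,"twist":0,"grip":0},{"tx":0,"ty":0,"tz":0,"twist":0,"grip":0},{"tx":0,"ty":0,"tz":2,"twist":0,"grip":0},{"tx":0,"ty":0,"tz":2,"twist":0,"grip":0},{"tx":0,"ty":0,"tz":0,"twist":0,"grip":0},{"tx":0,"ty":0,"tz":0,"twist":0,"grip":0},{"tx":0,"ty":0,"tz":0,"twist":0,"grip":0}]' | egrep 'pos|rot|force|width'
python3 - <<'E'
from h import *
o=get_obs();need(.5969,.0905,.0375,np.radians(81.7))
p=cams.snapshot("wrist");C=cam(p,o)
im=cv2.resize(p["frame"][150:384,180:350,::-1],None,fx=4,fy=4,interpolation=cv2.INTER_CUBIC)[:600]
cv2.imwrite("pics/b5.png",im)
E
```

```text
tool_pos: [0.5977, 0.0913, 0.0605]
ee_rot: [3.139, -0.0, 1.427]
wrist_force: [-0.0, 0.0, -0.5]
width: 0.0437
t 22.23 pos [597.7  91.3  60.5] rpy [ 1.7988e+02 -2.0000e-02  8.1740e+01] w 43.7 F [-0.   0.  -0.5] -> shift cm [-0.09 -0.07  2.3 ] twist 0.04 j6 11.6
```

View pics/b5.png

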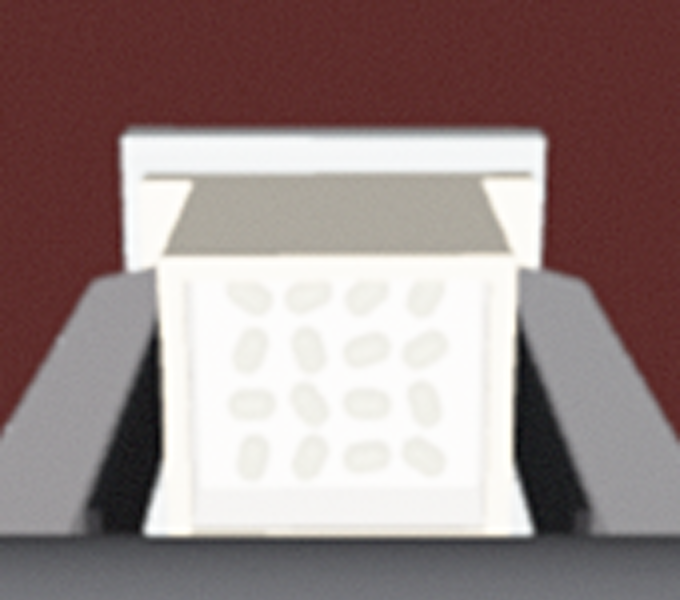

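```bash
python3 -m crank '[{"tx":-0.05,"ty":-0.07,"tz":0.8,"twist":0,"grip":0},{"tx":0,"ty":0,"tz":0.8,"twist":0,"grip":0},{"tx":0,"ty":0,"tz":0.3,"twist":0,"grip":0},{"tx":0,"ty":0,"tz":0,"twist":0,"grip":0},{"tx":0,"ty":0,"tz":0,"twist":0,"grip":0}]' | egrep 'pos|force'
for i in 1 2 3 4; do python3 -m crank '[{"tx":0,"ty":0,"tz":0.07,"twist":0,"grip":0},{"tx":0,"ty":0,"tz":0,"twist":0,"grip":0}]'| egrep 'pos|force'; done
```

```text
tool_pos: [0.5965, 0.0906, 0.0403]
wrist_force: [0.9, -0.3, -0.5]
tool_pos: [0.5965, 0.0906, 0.0396]
wrist_force: [-0.5, 0.1, -0.1]
tool_pos: [0.5963, 0.0906, 0.0387]
wrist_force: [0.2, 0.7, -0.2]
tool_pos: [0.5963, 0.0905, 0.038]
wrist_force: [1.4, 1.1, -1.2]
tool_pos: [0.5963, 0.0906, 0.0373]
wrist_force: [0.4, -0.1, -0.7]
```

```bash
python3 -m crank '[{"tx":0,"ty":0,"tz":0.05,"twist":0,"grip":0},{"tx":0,"ty":0,"tz":0,"twist":0,"grip":0}]'| egrep 'pos|force'; python3 -m crank '[{"tx":-0.25,"ty":0.02,"tz":0,"twist":0,"grip":0},{"tx":-0.25,"ty":0,"tz":0,"twist":0,"grip":0}]' | egrep 'pos|force|rot'; for i in 1 2 3 4 5; do python3 -m crank '[{"tx":-0.25,"ty":0,"tz":0,"twist":0,"grip":0},{"tx":-0.25,"ty":0,"tz":0,"twist":0,"grip":0}]' | egrep 'pos|force|rot'; done
```

```text
tool_pos: [0.5965, 0.0906, 0.0371]
wrist_force: [-0.3, 0.9, 1.1]
tool_pos: [0.5961, 0.0855, 0.0372]
ee_rot: [3.141, -0.0, 1.426]
wrist_force: [-0.1, 0.4, 1.3]
tool_pos: [0.5953, 0.0805, 0.0372]
ee_rot: [3.141, -0.0, 1.426]
wrist_force: [0.6, 0.8, 2.3]
tool_pos: [0.5946, 0.0755, 0.0372]
ee_rot: [3.141, -0.0, 1.426]
wrist_force: [0.2, 0.7, 2.7]
tool_pos: [0.5939, 0.0707, 0.0372]
ee_rot: [3.141, -0.0, 1.426]
wrist_force: [-0.2, 1.6, 3.3]
tool_pos: [0.5936, 0.0662, 0.0377]
ee_rot: [3.14, -0.001, 1.426]
wrist_force: [0.7, 2.1, 5.0]
tool_pos: [0.5926, 0.0607, 0.0373]
ee_rot: [3.141, -0.0, 1.426]
wrist_force: [0.5, 1.4, 5.1]
```

```bash
for i in 1 2 3 4; do python3 -m crank '[{"tx":-0.25,"ty":0,"tz":0,"twist":0,"grip":0},{"tx":-0.25,"ty":0,"tz":0,"twist":0,"grip":0},{"tx":-0.25,"ty":0,"tz":0,"twist":0,"grip":0},{"tx":-0.25,"ty":0,"tz":0,"twist":0,"grip":0}]' | egrep 'pos|force'; done; python3 look.py w7
```

```text
tool_pos: [0.5909, 0.0507, 0.0371]
wrist_force: [0.4, 1.2, 6.3]
tool_pos: [0.5895, 0.0408, 0.0371]
wrist_force: [-0.1, 1.5, 6.0]
tool_pos: [0.588, 0.0309, 0.0372]
wrist_force: [0.3, 1.5, 6.2]
tool_pos: [0.5866, 0.0213, 0.0371]
wrist_force: [0.9, 2.2, 4.5]
t 27.65 pos [586.6  21.3  37.1] rpy [ 1.7998e+02 -3.0000e-02  8.1700e+01] w 43.9 F [0.9 2.2 4.5] -> shift cm [-10.44 -15.31 -22.3 ] twist 81.7 j6 4.8
```

View pics/w7.png

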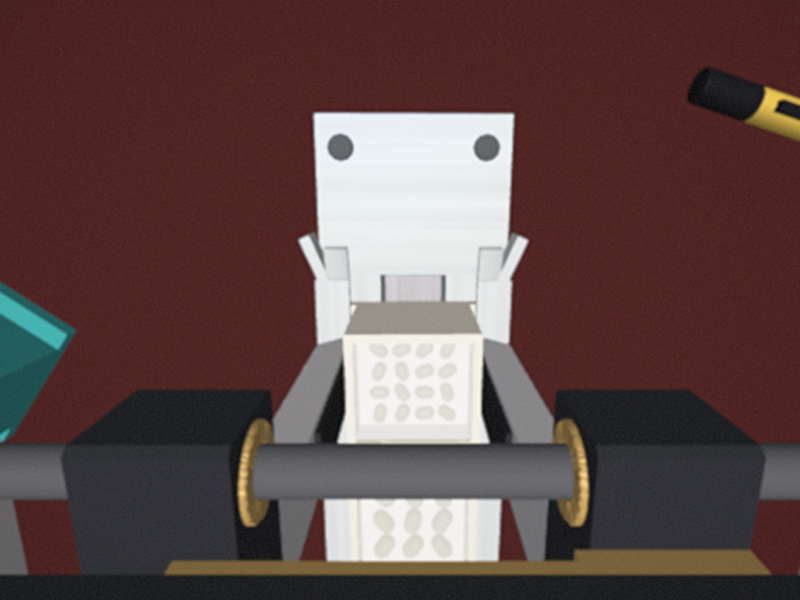

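```bash
python3 -m crank '[{"tx":-0.2,"ty":0,"tz":-0.03,"twist":0,"grip":0},{"tx":-0.2,"ty":0,"tz":0,"twist":0,"grip":0},{"tx":-0.2,"ty":0,"tz":0,"twist":0,"grip":0},{"tx":-0.1,"ty":0,"tz":0,"twist":0,"grip":0},{"tx":0,"ty":0,"tz":0,"twist":0,"grip":0}]' | egrep 'pos|force'; for i in 1 2 3; do python3 -m crank '[{"tx":-0.05,"ty":0,"tz":0,"twist":0,"grip":0},{"tx":-0.05,"ty":0,"tz":0,"twist":0,"grip":0}]' | egrep 'pos|force'; done
```

```text
tool_pos: [0.5854, 0.0141, 0.0371]
wrist_force: [-0.4, 1.1, 4.3]
tool_pos: [0.5853, 0.0134, 0.0371]
wrist_force: [0.3, 1.4, 4.4]
tool_pos: [0.5852, 0.0124, 0.0371]
wrist_force: [-0.3, 2.4, 5.1]
tool_pos: [0.585, 0.0114, 0.0371]
wrist_force: [0.6, 1.6, 3.8]
```

```bash
for i in 1 2 3 4; do python3 -m crank '[{"tx":-0.04,"ty":0,"tz":0,"twist":0,"grip":0},{"tx":0,"ty":0,"tz":0,"twist":0,"grip":0}]' | egrep 'pos|force'; done
```

```text
tool_pos: [0.585, 0.0109, 0.0372]
wrist_force: [0.2, 0.6, 4.5]
tool_pos: [0.5849, 0.0106, 0.0372]
wrist_force: [0.1, 2.1, 4.9]
tool_pos: [0.5849, 0.0101, 0.0371]
wrist_force: [0.4, 1.6, 4.2]
tool_pos: [0.5848, 0.0097, 0.0371]
wrist_force: [0.1, 1.9, 4.0]
```

```bash
for i in 1 2 3 4 5; do python3 -m crank '[{"tx":-0.03,"ty":0,"tz":0,"twist":0,"grip":0},{"tx":0,"ty":0,"tz":0,"twist":0,"grip":0}]' | egrep 'pos|force'; done
```

```text
tool_pos: [0.5848, 0.0094, 0.0371]
wrist_force: [0.3, 1.4, 4.5]
tool_pos: [0.5847, 0.0092, 0.0371]
wrist_force: [-0.0, 2.5, 5.3]
tool_pos: [0.5847, 0.0089, 0.0371]
wrist_force: [-0.1, 2.7, 3.9]
tool_pos: [0.5846, 0.0086, 0.0371]
wrist_force: [0.6, 1.5, 4.1]
tool_pos: [0.5846, 0.0083, 0.0371]
wrist_force: [0.4, 2.4, 3.5]
```

```bash
for i in 1 2 3 4; do python3 -m crank '[{"tx":-0.03,"ty":0,"tz":0,"twist":0,"grip":0},{"tx":0,"ty":0,"tz":0,"twist":0,"grip":0}]' | egrep 'pos|force'; done
```

```text
tool_pos: [0.5845, 0.008, 0.0371]
wrist_force: [0.9, 2.7, 3.9]
tool_pos: [0.5845, 0.0077, 0.0372]
wrist_force: [0.6, 1.5, 3.9]
tool_pos: [0.5845, 0.0076, 0.0372]
wrist_force: [0.4, 2.3, 3.7]
tool_pos: [0.5845, 0.0075, 0.0372]
wrist_force: [1.1, 3.6, 4.7]
```

```bash
for i in 1 2 3; do python3 -m crank '[{"tx":-0.02,"ty":0,"tz":0,"twist":0,"grip":0},{"tx":0,"ty":0,"tz":0,"twist":0,"grip":0}]' | egrep 'pos|force'; done
```

```text
tool_pos: [0.5845, 0.0073, 0.0372]
wrist_force: [1.0, 4.3, 3.6]
tool_pos: [0.5844, 0.0072, 0.0372]
wrist_force: [1.3, 4.1, 3.6]
tool_pos: [0.5845, 0.0071, 0.0372]
wrist_force: [0.2, 5.0, 3.6]
```

```bash
for i in 1 2 3 4; do python3 -m crank '[{"tx":-0.02,"ty":0,"tz":0,"twist":0,"grip":0},{"tx":0,"ty":0,"tz":0,"twist":0,"grip":0}]' | egrep 'pos|force'; done
```

```text
tool_pos: [0.5845, 0.0071, 0.0372]
wrist_force: [1.5, 6.4, 3.2]
tool_pos: [0.5844, 0.007, 0.0372]
wrist_force: [1.3, 5.9, 4.2]
tool_pos: [0.5844, 0.007, 0.0372]
wrist_force: [2.3, 6.5, 4.1]
tool_pos: [0.5844, 0.0069, 0.0372]
wrist_force: [0.9, 7.0, 3.3]
```

```bash
for i in 1 2 3 4 5; do python3 -m crank '[{"tx":-0.02,"ty":0,"tz":0,"twist":0,"grip":0},{"tx":0,"ty":0,"tz":0,"twist":0,"grip":0}]' | egrep 'pos|force'; done; python3 look.py w8; python3 - <<'E'
import cv2,numpy as np
f=np.load("w8.npz")["f"];cv2.imwrite("pics/w8c.png",cv2.resize(f[140:250,200:330,::-1],None,fx=6,fy=5.4,interpolation=cv2.INTER_CUBIC))
E
```

```text
tool_pos: [0.5844, 0.0068, 0.0372]
wrist_force: [1.4, 7.4, 2.9]
tool_pos: [0.5845, 0.0068, 0.0372]
wrist_force: [1.4, 6.9, 3.5]
tool_pos: [0.5845, 0.0067, 0.0372]
wrist_force: [1.5, 7.8, 3.9]
tool_pos: [0.5844, 0.0067, 0.0372]
wrist_force: [2.1, 7.9, 4.0]
tool_pos: [0.5844, 0.0067, 0.0372]
wrist_force: [1.7, 8.5, 3.6]
t 35.33 pos [584.4   6.7  37.2] rpy [179.97  -0.2   81.73] w 43.9 F [1.7 8.5 3.6] -> shift cm [ -8.88 -15.3  -22.32] twist 81.73 j6 3.2
```

View pics/w8c.png

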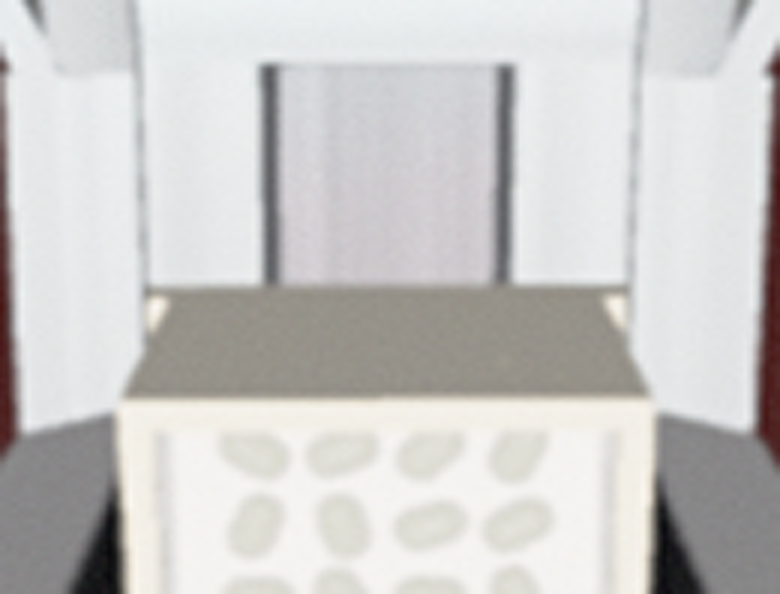

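```bash
for i in 1 2 3 4 5; do python3 -m crank '[{"tx":-0.03,"ty":0,"tz":0,"twist":0,"grip":0},{"tx":0,"ty":0,"tz":0,"twist":0,"grip":0}]' | egrep 'pos|force|rot'; done
```

```text
tool_pos: [0.5845, 0.0066, 0.0372]
ee_rot: [3.141, -0.004, 1.426]
wrist_force: [1.7, 9.0, 3.9]
tool_pos: [0.5845, 0.0065, 0.0373]
ee_rot: [3.141, -0.004, 1.426]
wrist_force: [2.3, 9.3, 3.5]
tool_pos: [0.5844, 0.0064, 0.0373]
ee_rot: [3.141, -0.005, 1.427]
wrist_force: [3.2, 9.3, 2.8]
tool_pos: [0.5845, 0.0064, 0.0372]
ee_rot: [3.141, -0.005, 1.427]
wrist_force: [2.9, 10.0, 4.2]
tool_pos: [0.5844, 0.0062, 0.0373]
ee_rot: [3.141, -0.005, 1.427]
wrist_force: [2.6, 10.7, 4.2]
```

```bash
for i in 1 2 3 4; do python3 -m crank '[{"tx":-0.03,"ty":0,"tz":0,"twist":0,"grip":0},{"tx":0,"ty":0,"tz":0,"twist":0,"grip":0}]' | egrep 'pos|force'; done;  python3 look.py w9; python3 - <<'E'
import cv2,numpy as np
f=np.load("w9.npz")["f"];cv2.imwrite("pics/w9c.png",cv2.resize(f[140:250,200:330,::-1],None,fx=6,fy=5.4,interpolation=cv2.INTER_CUBIC))
E
```

```text
tool_pos: [0.5844, 0.0061, 0.0373]
wrist_force: [1.2, 11.4, 3.2]
tool_pos: [0.5844, 0.006, 0.0372]
wrist_force: [1.7, 11.3, 3.9]
tool_pos: [0.5844, 0.0059, 0.0372]
wrist_force: [2.5, 12.3, 3.2]
tool_pos: [0.5844, 0.0059, 0.0373]
wrist_force: [2.2, 12.8, 4.1]
t 37.62 pos [584.4   5.9  37.3] rpy [179.95  -0.4   81.76] w 43.8 F [ 2.2 12.8  4.1] -> shift cm [ -8.72 -15.3  -22.35] twist 81.76 j6 2.9
```

View pics/w9c.png

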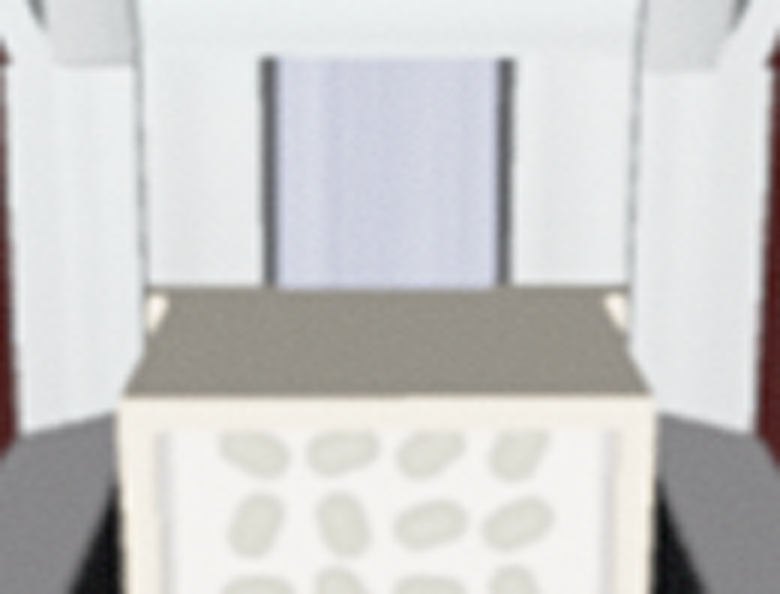

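The leaf turned from grey-pink (pressed) to the bluish tone it showed when raised (w4), so the catch has snapped up at about 12.8 N total at the wrist. I'll ease the push off before releasing.

```bash
for i in 1 2 3 4; do python3 -m crank '[{"tx":0.05,"ty":0,"tz":0,"twist":0,"grip":0},{"tx":0,"ty":0,"tz":0,"twist":0,"grip":0}]' | egrep 'pos|force'; done
```

```text
tool_pos: [0.5844, 0.0059, 0.0372]
wrist_force: [2.2, 10.7, 3.5]
tool_pos: [0.5844, 0.0059, 0.0372]
wrist_force: [3.0, 10.1, 3.4]
tool_pos: [0.5844, 0.006, 0.0372]
wrist_force: [1.9, 9.6, 3.7]
tool_pos: [0.5844, 0.0061, 0.0372]
wrist_force: [2.1, 7.6, 3.9]
```

```bash
for i in 1 2 3 4; do python3 -m crank '[{"tx":0.05,"ty":0,"tz":0,"twist":0,"grip":0},{"tx":0,"ty":0,"tz":0,"twist":0,"grip":0}]' | egrep 'pos|force'; done;  python3 look.py w10; python3 - <<'E'
import cv2,numpy as np
f=np.load("w10.npz")["f"];cv2.imwrite("pics/w10c.png",cv2.resize(f[140:250,200:330,::-1],None,fx=6,fy=5.4,interpolation=cv2.INTER_CUBIC))
E
```

```text
tool_pos: [0.5844, 0.0062, 0.0372]
wrist_force: [2.3, 7.8, 4.1]
tool_pos: [0.5844, 0.0062, 0.0372]
wrist_force: [1.7, 6.2, 3.6]
tool_pos: [0.5845, 0.0063, 0.0372]
wrist_force: [2.0, 5.6, 3.1]
tool_pos: [0.5845, 0.0063, 0.0372]
wrist_force: [2.6, 4.4, 3.2]
t 39.67 pos [584.5   6.3  37.2] rpy [ 1.7998e+02 -3.0000e-02  8.1710e+01] w 44.1 F [2.6 4.4 3.2] -> shift cm [ -8.92 -15.31 -22.29] twist 81.71 j6 3.3
```

View pics/w10c.png

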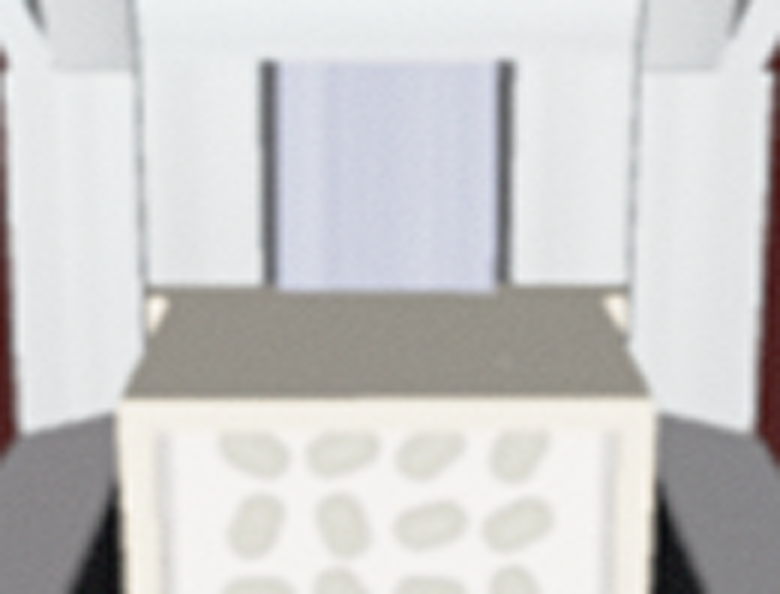

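The catch is holding. I'll relieve the rest, open and lift straight up.

```bash
python3 -m crank '[{"tx":0.07,"ty":0,"tz":-0.04,"twist":0,"grip":0},{"tx":0,"ty":0,"tz":0,"twist":0,"grip":0}]' | egrep 'pos|force';  python3 -m crank '[{"tx":0,"ty":0,"tz":0,"twist":0,"grip":1},{"tx":0,"ty":0,"tz":0,"twist":0,"grip":1},{"tx":0,"ty":0,"tz":0,"twist":0,"grip":1},{"tx":0,"ty":0,"tz":0,"twist":0,"grip":1},{"tx":0,"ty":0,"tz":-2,"twist":0,"grip":1},{"tx":0,"ty":0,"tz":-5,"twist":0,"grip":1},{"tx":0,"ty":0,"tz":-5,"twist":0,"grip":1},{"tx":3,"ty":-2,"tz":-3,"twist":0,"grip":1},{"tx":3,"ty":-2,"tz":0,"twist":0,"grip":1},{"tx":0,"ty":0,"tz":0,"twist":0,"grip":1},{"tx":0,"ty":0,"tz":0,"twist":0,"grip":1},{"tx":0,"ty":0,"tz":0,"twist":0,"grip":1}]' | egrep 'pos|force|width'; python3 look.py w11;python3 - <<'E'
from h import *
f=np.load("w11.npz")["f"]
cv2.imwrite("pics/w11c.png",cv2.resize(f[130:300,210:340,::-1],None,fx=4.5,fy=3.5,interpolation=cv2.INTER_CUBIC))
p=cams.snapshot("scene");cv2.imwrite("pics/s11.png",cv2.resize(p["frame"][150:290,180:350,::-1],None,fx=4.5,fy=4.2,interpolation=cv2.INTER_CUBIC))
E
```

```text
tool_pos: [0.5844, 0.0064, 0.0372]
wrist_force: [2.8, 2.6, 1.6]
tool_pos: [0.5535, 0.0709, 0.1869]
wrist_force: [-0.1, -0.4, -0.2]
width: 0.0939
t 41.48 pos [553.5  70.9 186.9] rpy [-1.7994e+02  4.0000e-02  8.1640e+01] w 93.9 F [-0.1 -0.4 -0.2] -> shift cm [-14.9  -11.31  -7.29] twist 81.64 j6 9.9
```

View pics/w11.png

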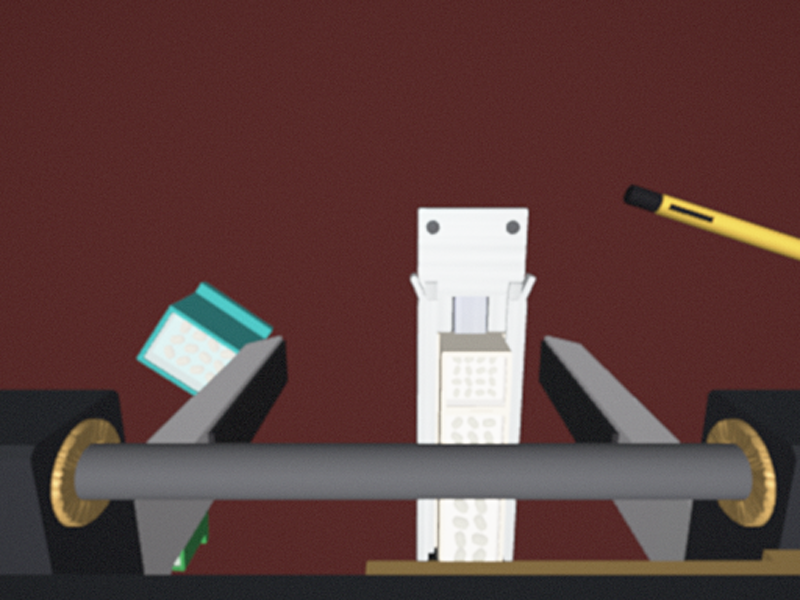

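View pics/s11.png

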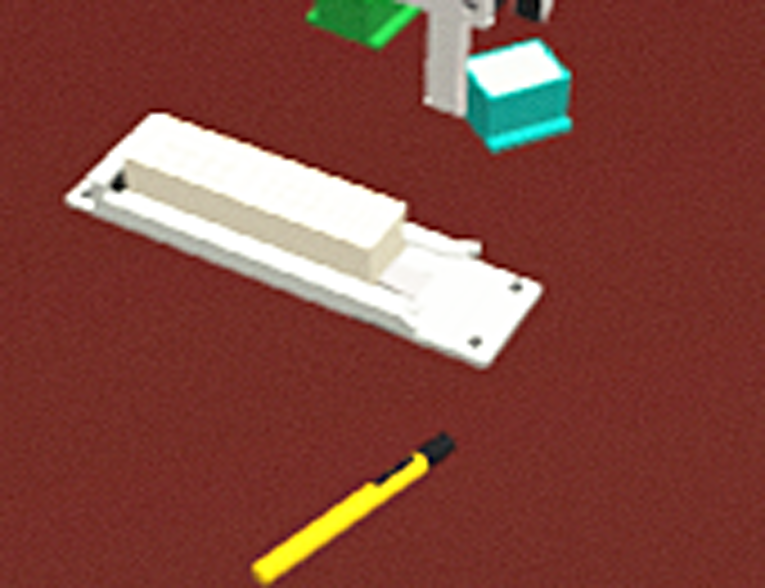

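The row stands unbroken against the pad, with the bluish, raised leaf behind it. As a last check, I'll overlay the expected home outline.

```bash
python3 - <<'E'
from h import *
d=np.load("w11.npz");C=(d["K"],d["R"],d["t"]);x,y,a=np.load("rail.npy")
def W(X): X=np.array(X)/1e3; return [x+X[0]*np.cos(a)-X[1]*np.sin(a),y+X[0]*np.sin(a)+X[1]*np.cos(a),X[2]]
S=6;o=np.array([255,120]);im=cv2.resize(d["f"][120:220,255:350,::-1],None,fx=S,fy=S,interpolation=cv2.INTER_CUBIC)
def L(p,q,c):
    u=[tuple(np.round((proj([W(k)],C)[0]-o+.5)*S).astype(int).tolist()) for k in(p,q)]; cv2.line(im,u[0],u[1],c,1)
for X0,z in ((0,52),(40,52)): L((X0,-22,z),(X0,22,z),(0,0,255))
L((0,-30,8),(0,30,8),(0,160,0)); L((-86,-36.5,8),(-86,36.5,8),(255,0,0))
L((-26,-11,8),(-26,11,8),(255,0,255))
cv2.imwrite("pics/fin.png",im)
E
```

```text
(no output)
```

View pics/fin.png

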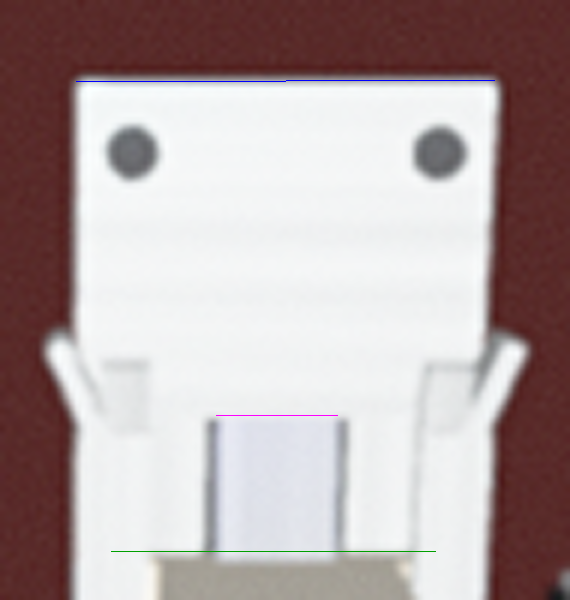

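The rear face sits at the catch-tip line (within about 1 mm), the whole leaf is visible, and the catch is up. I'll hand the job in.

```bash
python3 -c "
from bench import ticket
print(ticket.close_job())"
```

```text
the job is handed in; nothing more can be done
None
```

I slid the off-white medium cassette and then the small one in from the apron, with no resistance beyond a few newtons. I pressed the row onto the pad in steps of 0.2–0.3 mm until the catch snapped up, eased the push off, let go and lifted clear. The job was handed in at about 41.5 s, and no verdict came back.

**Row and catch:** The last pictures show large, medium and small touching and against the pad. The small one's rear face is within about 1 mm of the catch tip. The catch leaf looks raised, judged only by its colour and by how the load shifted onto it, since its joint angle cannot be read.

**Forces:** The wrist read at most 12.8 N along y while pressing, about 2 N of it friction. The pad force itself is not measured, but that puts it below 15 N.

**Other things in the scene:** The marker, the turquoise block and the part of the green block in view looked unmoved. I did not re-measure the basket or the tin, but the arm never went near them.

**Checks that disagreed:** The rail's measured length came out about 1% short (297 against 300 mm). One view put the small cassette's yaw off by about 3°, so I took a straight-down look before gripping it.

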